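# Set up the tilting garnish tray on the drinks trolley

### The job

Get the tilting garnish tray on the drinks trolley ready for the evening: loosen its clamp knob, tip the tray fully back onto its stop (back edge down, by the brass tab) and clamp it fully tight again. Only then stand every garnish tin in the tray and slide each one down under the brass rail until it rests against the back stop, upright on the tray floor. Leave the jug, cup, bottle, ice tray, coasters and bar spoon where they stand.

Things in the scene. Friction and masses are not known exactly. Their poses are not given: they have to be found in the camera images.
- rack: dark oak stand of the tilting garnish tray, fixed to the trolley: base board 120 x 404 x 10 mm, with a post (50 x 40 mm, top 70 mm above the trolley) centred 182 mm to each side of its middle. Origin under its middle; y runs along its length (towards the post without the knob), x points to its back, away from the robot
- tray (a joint): tilt of the tray about its long axis (the rack's y, 55 mm above the trolley), rad: 0 level, negative tipped towards the robot, positive with the back edge down; stops at -0.30 and +0.25 (fully tipped back). It is stiff (0.5 N m, so about 5 N on the tab) and stays where it is left
- tray_mid (a point): on the tilt axis, mid tray, in the floor's upper face; x runs down the floor to the back, y along the tray, z square up from the floor, turning with the tray. White floor 6 mm thick, x = -90 to +75, y = -150 to +150 mm; open front; end cheeks 7 mm thick, top at z = 22 mm. Tins do not slide by themselves on the slope (friction about 0.6): they must be pushed
- stop (a point): middle of the foot of the back stop's inner face (at x = 75 mm of tray_mid), same axes as tray_mid. The stop is a board 10 mm thick, top 32 mm above the floor. A tin resting against it has its centre at x = 50 mm of tray_mid
- rail (a point): middle of the brass rail, 8 mm thick, along y over the back of the tray (x = 45 mm, z = 53 mm of tray_mid; underside 49 mm above the floor), held by brass uprights on the cheeks. A tin passes under it but cannot be lowered in behind it
- tab_top (a point): middle of the upper face of the brass thumb tab behind the back stop (36 mm along x, 70 mm along y, 6 mm thick, 103 mm behind the tilt axis, level with the floor's upper face): pressing it down tips the tray back
- clamp (a joint): clamp knob on the rack's right-hand post (rack y = -182 mm), vertical axis, rad: 0 loose, 1.4 fully tight, stops at both; clockwise from above tightens. Needs 0.04 N m, stays where left. Its grip is an upright brass bar 40 mm long, 14 mm thick, 32 mm high, at rack yaw minus the joint value, over a brass disc 40 mm across. Loosened is under 0.2, tight over 1.2
- clamp_grip (a point): on the knob's axis, 96 mm above the trolley, the height to grip the bar; the bar's top is 12 mm higher. Its x axis lies along the bar
- tin0: round lidded garnish tin, steel with a red lid, 50 mm across, 40 mm high, about 0.12 kg; origin at the centre of its underside, z up. It may be gripped at any yaw. Absent in some runs
- tin1: round lidded garnish tin, steel with a green lid, 50 mm across, 40 mm high, about 0.12 kg; origin at the centre of its underside, z up. It may be gripped at any yaw. Absent in some runs
- tin2: round lidded garnish tin, steel with a yellow lid, 50 mm across, 40 mm high, about 0.12 kg; origin at the centre of its underside, z up. It may be gripped at any yaw. Absent in some runs
- tin3: round lidded garnish tin, steel with a blue lid, 50 mm across, 40 mm high, about 0.12 kg; origin at the centre of its underside, z up. It may be gripped at any yaw. Absent in some runs
- jug: bystander: glass cocktail jug, 94 mm across, 170 mm high, handle on its y side to 80 mm; origin under its centre
- julep_cup: bystander: steel julep cup, 76 mm across, 90 mm high; origin under its centre
- bottle: bystander: closed amber bottle with a swing-top clip, 68 mm across, 212 mm high; origin under its centre
- ice_tray: bystander: blue-green silicone ice tray, 90 (x) x 130 (y) x 29 mm; origin under its centre
- coasters: bystander: stack of four cork coasters, 96 mm across, 30 mm high; origin under its centre
- bar_spoon: bystander: bar spoon lying along its x, 200 mm long, 10 mm high; origin under its middle
Mind the look-alikes: they are no part of the job. Leave any brown or white look-alike of the tin3 alone.

How it is judged:
By the outcome, as a careful person would: the job done as asked, in the order asked, and still so for the second after the job is handed in, with the robot touching nothing.
Of tin0, tin1, tin2, tin3 only 3 to 4 are there at a start; the rules pass over those that are not, and their reading is None.
At some moment in a run one of tin0, tin1, tin2, tin3 may be knocked a few centimetres aside while the robot is not near it.
It also fails if it takes over 210 s, if anything falls off the work surface, if the arm or the gripper's body presses on something with over 40 N, if the wrist force passes 120 N, or if a joint passes its speed limit or range.

### The arm

A 6-joint arm with a two-finger parallel gripper is mounted at the origin on the work surface. World frame = base frame: x ahead of the robot, y to its left, z up, the work surface at z = 0. Lengths are in m, angles in rad, forces in N, time in s.
With the tool pointing down it reaches from about 0.35 to 0.775 m from the base axis. Payload 5.5 kg.
Tool frame: the origin (TCP) lies between the finger pads; the fingertips stand 19 mm ahead of it and the grasp point (between the pads) is the TCP (env.tcp_to_tips is the distance from the TCP to the fingertips, in m); z points along the fingers, y is the direction in which the jaws open and shut (so a half turn about z gives the same grasp; the last joint's range is limited). The gripper opens to 85 mm and grips with 20 to 120 N. Pads are 22 mm wide; open, the fingers measure 114 mm over their backs; the gripper's body (76 mm by 85 mm) begins 54 mm behind the grasp point. The pads swing forward as they close: fully open they stand 13 mm farther back than shut.
Start: joints at [-1.265, 0.313, 0.046, 1.304, 0, 1.431], TCP at [0.248, -0.519, 0.23] pointing down, gripper open.
Joint ranges: [-2.76, 2.76], [-0.86, 1.69], [-1.03, 1.26], [-2.2, 2.34], [-1.47, 1.5], [-3.14, 3.14]. Speed limits (rad/s): [2.57, 2.57, 3.14, 3.14, 3.14, 3.14].

### API

Orientations are given as a unit quaternion [w, x, y, z].
In Python, from workcell import env, eyes, job gives the robot as it stands. The module is installed in compiled form; this text tells all that it offers.
- The arm moves only by the tool move_arm, never from a script. Its argument "commands" is a list of rows, each a list of 3 entries, a list of its own where there are three numbers: the shift along the world's x, y, z as a fraction of full scale, then the turn, a rotation vector about the world's x, y, z as a fraction of full scale, then the gripper command: -1 is shut, 1 is fully open, values between are in proportion. In form: [[[x, y, z], [wx, wy, wz], gripper], ...]. A call has 1 to 5 rows; each row shifts and turns the commanded pose from where the row before left it; what a row does not reach is not made up. Full scale, the value 1, is 0.04 m for a shift and 8 degrees for a turn. A row lasts 1/10 s, in which the tool goes at most 50 mm and 8.59 degrees, less where a joint would pass 70% of its speed; a pose out of reach is approached as far as the arm can. A call with a number of a shift or a turn outside -1 to 1 is refused whole. A call with a gripper value outside its range is refused whole. The fingers move at their own pace and stop on an object; "newtons" is the grip in N (left out, the last holds). Time passes only in rows, so rows that do not move let the fingers close. It gives the time, the measured TCP pose, the force and the opening at its end, in the units of the state.
- env.get_state(): the state, without advancing time (a new reading comes with each control period).
- eyes.read_camera(name): name is "scene" or "top"; returns a dict with "frame" (384x512x3 uint8, red, green, blue), "mtx" (3x3 intrinsics, pixels), "camera_from_world" (4x4, takes a point from world to camera coordinates). Camera axes: x right, y down, z forward; pixel columns grow to the right and rows downward; lengths in m; the calibration is good to about 2 mm. A picture is of the moment at which its call begins. There is no depth.
- job.hand_in(): hands the job in, once; it reports no verdict.
The state is a dict: "clock": time; "joint_pos": joint angles; "qvel": joint speeds; "tau": joint torques, N m; "tcp_pos": TCP position; "orientation": TCP orientation; "wrist_force": force on the tool from outside, world axes, zero at the start; "ft_torque": the same for the moment, N m; "finger_gap": finger opening in m.
Only numpy, scipy, OpenCV 4.12 (cv2) and the standard library are available. Lean on these libraries where they do the work, as an engineer would, in place of code of your own. Each camera call takes 0.05 s, during which the arm holds its last target.

## Working session

There is one attempt and no reset: what is moved stays moved. The work goes in short steps, Python scripts to look and compute and a tool call to move; the robot and the scene stay as the last step left them, time stands still between calls to the robot, and variables do not carry over. Pictures are saved under pics/ and viewed, and the job is handed in when it is done.

Besides the shell and the picture viewer there is one more tool, called after ">>>" by a JSON object that holds its "name" and its "arguments", one argument or row to a line. move_arm: Moves the arm, as the interface text tells. Its arguments: {"type":"object","properties":{"commands":{"type":"array","items":{"type":"array"}},"newtons":{"type":"number"}},"required":["commands"]}

```bash
mkdir -p pics
cat > h.py <<'E'
import numpy as np, cv2
from workcell import env, eyes, job
def shot(name,tag):
    r=eyes.read_camera(name); np.savez(f'pics/{tag}.npz',**r)
    cv2.imwrite(f'pics/{tag}.png',cv2.resize(r['frame'][:,:,::-1],(800,600),interpolation=cv2.INTER_CUBIC)); return r
def ld(tag): return dict(np.load(f'pics/{tag}.npz'))
def ray(r,u,v):
    T=r['camera_from_world'];R=T[:3,:3];c=-R.T@T[:3,3]
    d=R.T@np.linalg.inv(r['mtx'])@np.array([u,v,1.]);return c,d
def onz(r,u,v,z):
    c,d=ray(r,u,v);return c+d*(z-c[2])/d[2]
def proj(r,p):
    q=r['camera_from_world']@np.append(p,1);q=r['mtx']@q[:3];return q[:2]/q[2]
E
python3 - <<'E'
from h import *
for n in('scene','top'):
    r=shot(n,n+'0');T=r['camera_from_world'];print(n,r['mtx'].round(1).tolist(),(-T[:3,:3].T@T[:3,3]).round(3))
print(env.get_state())
E
```

```text
scene [[350.2, 0.0, 252.3], [0.0, 350.2, 188.7], [0.0, 0.0, 1.0]] [ 1.167 -0.018  1.026]
top [[398.4, 0.0, 257.5], [0.0, 398.4, 193.9], [0.0, 0.0, 1.0]] [0.445 0.073 1.312]
{'clock': 0.1, 'joint_pos': array([-1.26464028e+00,  3.13945008e-01,  4.50793989e-02,  1.30362307e+00,
       -6.15912881e-06,  1.43120917e+00]), 'qvel': array([ 1.82762472e-03, -1.82410492e-03,  2.64973856e-04,  2.38041506e-03,
        3.41242338e-05, -7.80155661e-06]), 'tau': array([ 1.80109375e-03, -4.81723666e+01,  2.99244028e+01,  1.27276615e-02,
       -2.04023027e-04, -4.83183371e-06]), 'tcp_pos': array([ 0.24775103, -0.51836266,  0.22938146]), 'orientation': array([-8.42987861e-04,  9.75266409e-01,  2.21031029e-01, -7.34608282e-05]), 'wrist_force': array([-0.25265498, -0.00303599, -1.18526528]), 'ft_torque': array([-0.04211691, -0.00719232,  0.02880626]), 'finger_gap': 0.08544302827422169}
```

View pics/scene0.png

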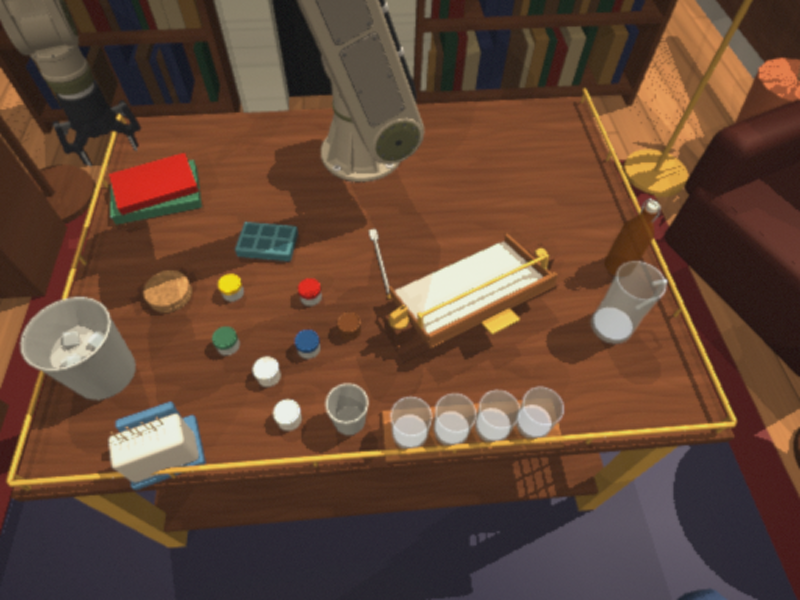

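View pics/top0.png

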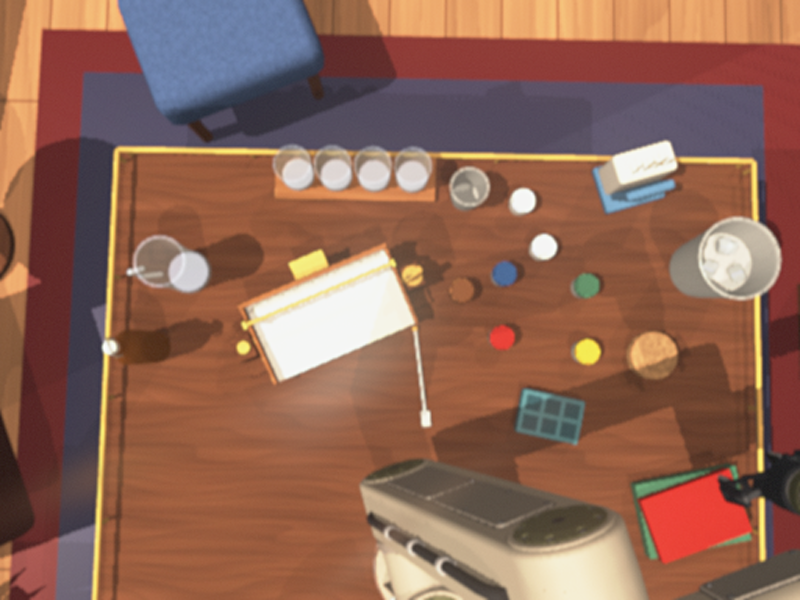

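Run:
```python
from h import *
r=ld('top0');f=r['frame'];hsv=cv2.cvtColor(f,cv2.COLOR_RGB2HSV)
for n,(lo,hi) in dict(red=((0,200,120),(4,255,255)),green=((60,80,40),(85,255,255)),yellow=((24,150,150),(33,255,255)),blue=((100,140,60),(120,255,255)),white=((0,0,170),(180,40,255)),brown=((8,170,90),(14,255,190))).items():
    m=cv2.inRange(hsv,lo,hi)
    k,l,s,c=cv2.connectedComponentsWithStats(m)
    for i in range(1,k):
        if 25<s[i,4]<400: print(n,s[i].tolist(),c[i].round(1),onz(r,*c[i],.04).round(3))
c=f[140:250,145:290][:,:,::-1]
cv2.imwrite('pics/c1.png',cv2.resize(c,(790,600),interpolation=cv2.INTER_CUBIC))
c=f[150:240,280:400][:,:,::-1]
cv2.imwrite('pics/c2.png',cv2.resize(c,(800,600),interpolation=cv2.INTER_CUBIC))
s=ld('scene0')['frame'][145:225,235:365][:,:,::-1]
cv2.imwrite('pics/c3.png',cv2.resize(s,(800,492),interpolation=cv2.INTER_CUBIC))
```

```text
green [407, 302, 40, 14, 111] [423.1 308.9] [ 0.179 -0.462  0.04 ]
yellow [369, 217, 15, 15, 178] [375.7 224.5] [ 0.441 -0.314  0.04 ]
white [181, 102, 20, 19, 301] [190.4 110.9] [0.799 0.286 0.04 ]
white [205, 102, 20, 20, 315] [214.6 111.2] [0.8   0.208 0.04 ]
white [229, 102, 21, 20, 317] [238.9 111.6] [0.8   0.129 0.04 ]
white [253, 103, 21, 20, 311] [263.2 112.2] [0.8  0.05 0.04]
white [302, 110, 9, 18, 85] [305.4 117.7] [ 0.784 -0.087  0.04 ]
white [290, 118, 15, 14, 73] [295.7 125.2] [ 0.759 -0.055  0.04 ]
white [327, 121, 16, 16, 203] [334.4 128.2] [ 0.751 -0.181  0.04 ]
white [340, 150, 17, 16, 212] [347.7 157.6] [ 0.656 -0.225  0.04 ]
white [81, 169, 13, 10, 52] [ 86.9 173.6] [0.59  0.612 0.04 ]
white [65, 218, 10, 9, 63] [ 69.4 221.9] [0.435 0.66  0.04 ]
white [270, 257, 5, 16, 54] [271.9 266.4] [0.304 0.016 0.04 ]
brown [75, 212, 20, 21, 252] [ 83.6 222.6] [0.433 0.615 0.04 ]
```

View pics/c1.png

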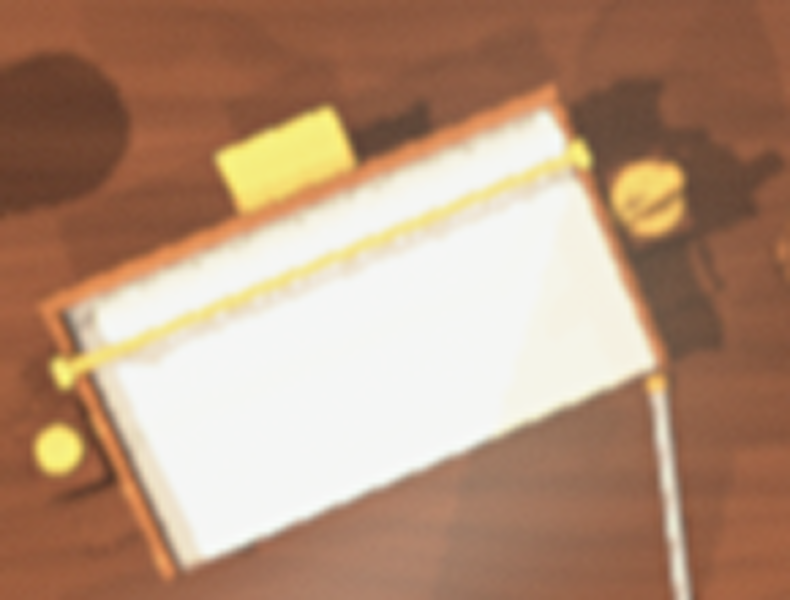

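View pics/c3.png

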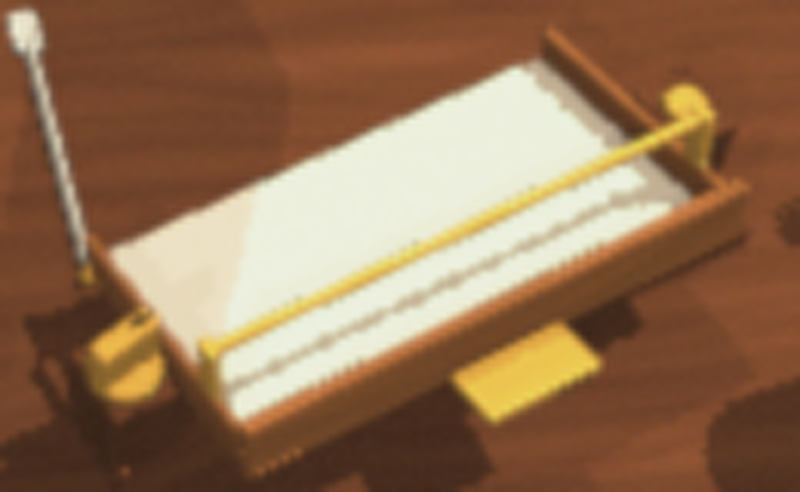

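View pics/c2.png

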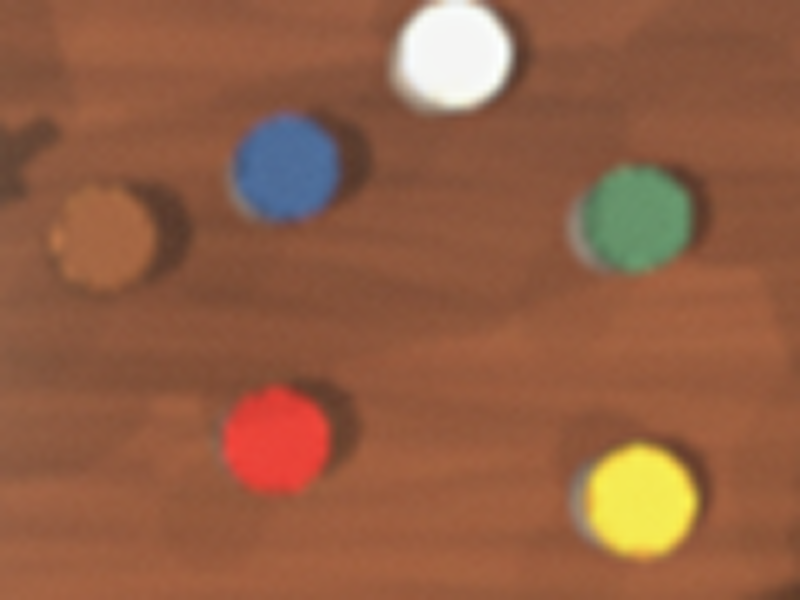

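Run:
```python
from h import *
r=ld('top0');s=ld('scene0')
T=lambda p:(145+p[0]/5.4545-.4,140+p[1]/5.4545-.4)
S=lambda p:(235+p[0]/6.154-.4,145+p[1]/6.154-.4)
def tri(a,b):
    c1,d1=ray(r,*T(a));c2,d2=ray(s,*S(b))
    d1/=np.linalg.norm(d1);d2/=np.linalg.norm(d2)
    A=np.stack([d1,-d2],1);t=np.linalg.lstsq(A,c2-c1,rcond=None)[0]
    p,q=c1+d1*t[0],c2+d2*t[1];return (p+q)/2,np.linalg.norm(p-q)
for n,a,b in [('railR',(580,155),(210,350)),('railL',(65,372),(710,118)),('tabLo',(218,155),(602,362)),('tabRo',(333,108),(495,420)),
 ('cheekRf',(658,362),(95,237)),('cheekLf',(170,575),(548,30)),('stopR',(553,88),(238,428)),('stopL',(42,303),(742,185)),('knob',(648,192),(128,333)),('capL',(58,448),(688,97))]:
    p,e=tri(a,b);print(n,p.round(4),round(e,4))
hsv=cv2.cvtColor(r['frame'],cv2.COLOR_RGB2HSV)
for n,(u,v) in dict(red=(321,216),blue=(323,175),green=(375,182),yellow=(376,225),brown=(295,185)).items():
    print(n,hsv[int(v),int(u)])
    d=np.abs(hsv.astype(int)-hsv[int(v),int(u)]);d[...,0]=np.minimum(d[...,0],180-d[...,0])
    m=((d[...,0]<7)&(d[...,1]<60)&(d[...,2]<50)).astype(np.uint8)
    k,l,st,c=cv2.connectedComponentsWithStats(m);i=l[int(v),int(u)]
    print(st[i],c[i].round(1),onz(r,*c[i],.04).round(4))
```

```text
railR [0.6066 0.088  0.1145] 0.0035
railL [0.4823 0.3709 0.1142] 0.0068
tabLo [0.6081 0.2943 0.0781] 0.002
tabRo [0.6368 0.2312 0.0768] 0.0055
cheekRf [0.4945 0.0408 0.0579] 0.002
cheekLf [0.3681 0.3185 0.0578] 0.0018
stopR [0.6455 0.101  0.1021] 0.0024
stopL [0.5201 0.3847 0.1034] 0.001
knob [0.5876 0.0493 0.1052] 0.0026
capL [0.4398 0.38   0.0783] 0.0022
red [  2 192 235]
[314 208  15  16 186] [320.9 216. ] [ 0.466  -0.1389  0.04  ]
blue [108 125 153]
[316 168  15  15 167] [322.6 174.7] [ 0.5986 -0.1437  0.04  ]
green [ 64  79 148]
[368 176  15  14 161] [375.1 182.3] [ 0.5768 -0.3126  0.04  ]
yellow [ 28 167 244]
[368 217  16  16 199] [375.5 224.8] [ 0.4407 -0.3134  0.04  ]
brown [ 11 148 165]
[   62    96   427   288 65791] [234.6 229.2] [0.4196 0.1357 0.04  ]
```

Lids in the top picture (800x600): red (502,337), green (586,286), yellow (587,351) and blue (505,272). The look-alikes are brown (461,289) and white (543,246) and (523,201), which I leave alone. The close crop confirms all four tins. The rack's yaw is about 24°, its centre is about (0.514, 0.215), and the tray is tipped towards the robot at about -0.2. The knob is at (0.588, 0.049). I'll go above the knob first.

>>> {"name": "move_arm", "arguments": {
  "commands": [
    [[0.567, 0.947, 0], [0, 0, 0.81], 1],
    [[0.567, 0.947, 0], [0, 0, 0.81], 1],
    [[0.567, 0.947, 0], [0, 0, 0.81], 1],
    [[0.567, 0.947, 0], [0, 0, 0.81], 1],
    [[0.567, 0.947, 0], [0, 0, 0.81], 1]
  ]
}}

```text
clock: 0.6
tcp_pos: [0.3617, -0.3277, 0.2299]
orientation: [-0.0, 0.874, 0.486, 0.0]
wrist_force: [0.8, -0.5, 0.7]
finger_gap: 0.0855
```

>>> {"name": "move_arm", "arguments": {
  "commands": [
    [[0.567, 0.947, 0], [0, 0, 0.81], 1],
    [[0.567, 0.947, 0], [0, 0, 0.81], 1],
    [[0.567, 0.947, 0], [0, 0, 0.81], 1],
    [[0.567, 0.947, 0], [0, 0, 0.81], 1],
    [[0.567, 0.947, 0], [0, 0, 0.81], 1]
  ]
}}

```text
clock: 1.1
tcp_pos: [0.4752, -0.1383, 0.23]
orientation: [-0.0, 0.703, 0.711, -0.0]
wrist_force: [0.8, -1.1, 0.4]
finger_gap: 0.0852
```

>>> {"name": "move_arm", "arguments": {
  "commands": [
    [[0.567, 0.947, 0], [0, 0, 0.81], 1],
    [[0.567, 0.947, 0], [0, 0, 0.81], 1],
    [[0.567, 0.947, 0], [0, 0, 0.81], 1],
    [[0.567, 0.947, 0], [0, 0, 0.81], 0],
    [[0, 0, 0], [0, 0, 0], 0]
  ]
}}

```text
clock: 1.6
tcp_pos: [0.5671, 0.0157, 0.2293]
orientation: [-0.0, 0.525, 0.851, 0.001]
wrist_force: [-0.1, 0.3, -0.3]
finger_gap: 0.0596
```

>>> {"name": "move_arm", "arguments": {
  "commands": [
    [[0.5, 0.84, 0], [0, 0, 0.8], 0],
    [[0, 0, -0.6], [0, 0, 0], 0],
    [[0, 0, -0.6], [0, 0, 0], 0],
    [[0, 0, -0.4], [0, 0, 0], 0],
    [[0, 0, 0], [0, 0, 0], 0]
  ]
}}

```text
clock: 2.1
tcp_pos: [0.583, 0.0447, 0.1632]
orientation: [-0.003, 0.48, 0.877, -0.001]
wrist_force: [0.2, -0.1, 0.1]
finger_gap: 0.0424
```

Run:
```python
from h import *
r=shot('top','t1');s=shot('scene','s1')
st=env.get_state();print(st['tcp_pos'],st['orientation'],st['wrist_force'])
a=r['frame'][130:220,200:320][:,:,::-1];b=s['frame'][150:240,210:330][:,:,::-1]
cv2.imwrite('pics/c4.png',cv2.resize(np.hstack([a,b]),(800,300),interpolation=cv2.INTER_CUBIC))
for n,rr in(('t',r),('s',s)): print(n,[proj(rr,np.array([.5876,.0493,z])).round(1).tolist() for z in(.076,.108)])
```

```text
[0.58501281 0.04458033 0.16621028] [-4.23727399e-04  4.80177892e-01  8.77170994e-01 -2.46382278e-04] [ 0.3432023  -0.57639904 -0.02919604]
t [[262.8, 175.8], [263.0, 174.6]]
s [[254.8, 203.6], [255.0, 198.2]]
```

View pics/c4.png

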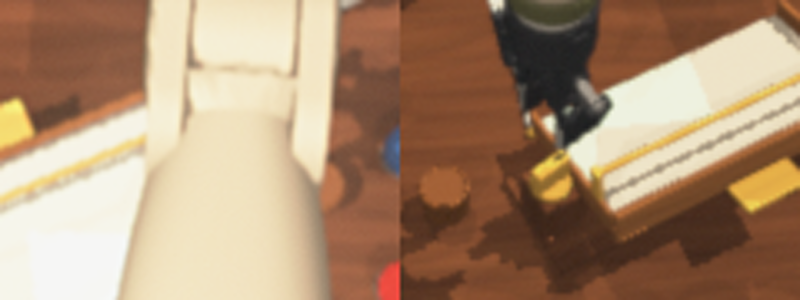

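>>> {"name": "move_arm", "arguments": {
  "commands": [
    [[0.07, 0.11, -0.5], [0, 0, 0], 0],
    [[0, 0, -0.5], [0, 0, 0], 0],
    [[0, 0, -0.4], [0, 0, 0], 0],
    [[0, 0, -0.28], [0, 0, 0], 0],
    [[0, 0, 0], [0, 0, 0], 0]
  ]
}}

```text
clock: 2.7
tcp_pos: [0.5877, 0.0492, 0.0984]
orientation: [-0.001, 0.48, 0.877, -0.0]
wrist_force: [0.6, -0.1, 0.5]
finger_gap: 0.0425
```

>>> {"name": "move_arm", "arguments": {
  "commands": [
    [[0, 0, 0], [0, 0, 0], -0.3],
    [[0, 0, 0], [0, 0, 0], -0.5],
    [[0, 0, 0], [0, 0, 0], -0.7],
    [[0, 0, 0], [0, 0, 0], -1],
    [[0, 0, 0], [0, 0, 0], -1]
  ],
  "newtons": 40
}}

```text
clock: 3.2
tcp_pos: [0.5868, 0.048, 0.1003]
orientation: [-0.0, 0.48, 0.877, -0.002]
wrist_force: [-7.2, -5.3, 7.7]
finger_gap: 0.0124
```

Run:
```python
from h import *
s=shot('scene','s2');st=env.get_state();print({k:st[k].round(3) for k in('tcp_pos','orientation','wrist_force','ft_torque','joint_pos')},st['finger_gap'])
b=s['frame'][150:240,200:320][:,:,::-1]
cv2.imwrite('pics/c5.png',cv2.resize(b,(800,600),interpolation=cv2.INTER_CUBIC))
```

```text
{'tcp_pos': array([0.587, 0.048, 0.1  ]), 'orientation': array([-0.   ,  0.48 ,  0.877, -0.002]), 'wrist_force': array([-5.768, -5.031,  6.467]), 'ft_torque': array([-1.004,  1.383,  0.275]), 'joint_pos': array([-0.053,  0.409, -0.142,  1.022, -0.003,  0.948])} 0.012651523498285442
```

View pics/c5.png

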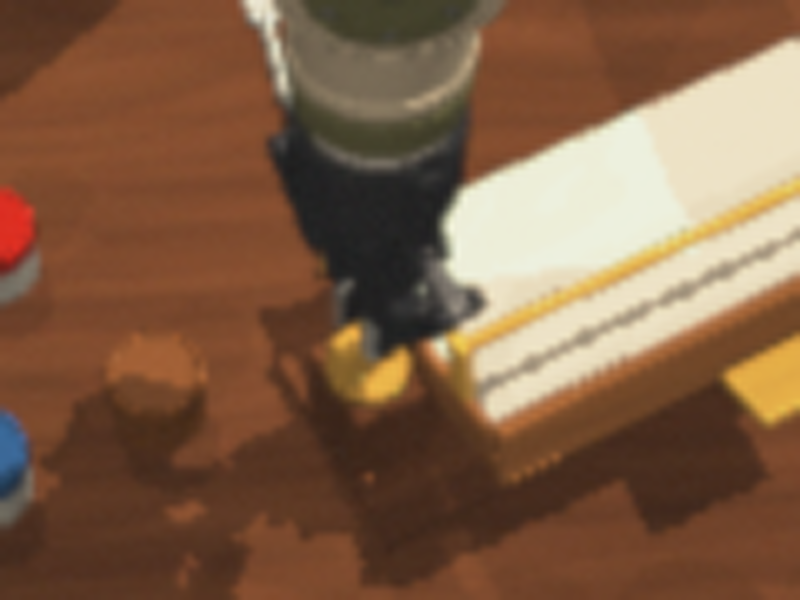

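>>> {"name": "move_arm", "arguments": {
  "commands": [
    [[-0.04, -0.03, 0.06], [0, 0, 0], -1],
    [[0, 0, 0], [0, 0, 0], -1]
  ]
}}

```text
clock: 3.45
tcp_pos: [0.5865, 0.0479, 0.1005]
orientation: [-0.0, 0.48, 0.877, -0.0]
wrist_force: [2.9, -2.3, -11.5]
finger_gap: 0.0123
```

>>> {"name": "move_arm", "arguments": {
  "commands": [
    [[0, 0, 0], [0, 0, 0.4], -1],
    [[0, 0, 0], [0, 0, 0.4], -1],
    [[0, 0, 0], [0, 0, 0.4], -1],
    [[0, 0, 0], [0, 0, 0.4], -1],
    [[0, 0, 0], [0, 0, 0], -1]
  ]
}}

```text
clock: 3.95
tcp_pos: [0.5864, 0.0478, 0.1005]
orientation: [-0.0, 0.379, 0.925, -0.001]
wrist_force: [2.5, -2.3, -11.8]
finger_gap: 0.0127
```

```bash
cat > st.py <<'E'
from h import *
st=env.get_state();q=st['orientation'];print({k:st[k].round(4).tolist() for k in('tcp_pos','orientation','wrist_force','ft_torque','joint_pos')},st['clock'],round(st['finger_gap'],4),'yawx',np.degrees(2*np.arctan2(q[2],q[1])).round(2))
E
python3 st.py
```

```text
{'tcp_pos': [0.5864, 0.0478, 0.1005], 'orientation': [-0.0005, 0.3791, 0.9254, -0.0006], 'wrist_force': [2.473, -2.2837, -11.8231], 'ft_torque': [-0.5714, -0.4882, 0.0818], 'joint_pos': [-0.0546, 0.4073, -0.1436, 1.0211, -0.0008, 0.7231]} 3.95 0.0127 yawx 135.44
```

>>> {"name": "move_arm", "arguments": {
  "commands": [
    [[0, 0, -0.04], [0, 0, 0.6], -1],
    [[0, 0, 0], [0, 0, 0.6], -1],
    [[0, 0, 0], [0, 0, 0.6], -1],
    [[0, 0, 0], [0, 0, 0.6], -1],
    [[0, 0, 0], [0, 0, 0.6], -1]
  ]
}}

```text
clock: 4.45
tcp_pos: [0.5863, 0.0477, 0.1004]
orientation: [-0.0, 0.178, 0.984, -0.001]
wrist_force: [-0.9, -3.6, -2.4]
finger_gap: 0.0121
```

>>> {"name": "move_arm", "arguments": {
  "commands": [
    [[0, 0, 0], [0, 0, 0.6], -1],
    [[0, 0, 0], [0, 0, 0.6], -1],
    [[0, 0, 0], [0, 0, 0.6], -1],
    [[0, 0, 0], [0, 0, 0.6], -1],
    [[0, 0, 0], [0, 0, 0.6], -1]
  ]
}}

```text
clock: 4.95
tcp_pos: [0.5863, 0.0474, 0.1004]
orientation: [-0.0, -0.031, 1.0, -0.001]
wrist_force: [0.0, -4.1, -2.3]
finger_gap: 0.0123
```

>>> {"name": "move_arm", "arguments": {
  "commands": [
    [[0, 0, 0], [0, 0, 0.6], -1],
    [[0, 0, 0], [0, 0, 0.6], -1],
    [[0, 0, 0], [0, 0, 0.6], -1],
    [[0, 0, 0], [0, 0, 0], -1]
  ]
}}

```text
clock: 5.35
tcp_pos: [0.5863, 0.0473, 0.1004]
orientation: [-0.0, -0.155, 0.988, -0.001]
wrist_force: [-2.0, -4.9, -3.1]
finger_gap: 0.0123
```

```bash
python3 st.py
```

```text
{'tcp_pos': [0.5863, 0.0473, 0.1004], 'orientation': [-0.0004, -0.155, 0.9879, -0.0009], 'wrist_force': [-2.0157, -4.8807, -3.1232], 'ft_torque': [-0.9551, 0.3645, 0.01], 'joint_pos': [-0.055, 0.4066, -0.1449, 1.0197, -0.002, -0.3661]} 5.35 0.0123 yawx 197.83
```

>>> {"name": "move_arm", "arguments": {
  "commands": [
    [[0, 0, 0], [0, 0, 0.3], -1],
    [[0, 0, 0], [0, 0, 0.3], -1],
    [[0, 0, 0], [0, 0, 0], -1]
  ]
}}

```text
clock: 5.65
tcp_pos: [0.5863, 0.0472, 0.1004]
orientation: [-0.0, -0.196, 0.981, -0.001]
wrist_force: [-1.7, -5.0, -3.4]
finger_gap: 0.0122
```

```bash
python3 st.py;python3 - <<'E'
from h import *
s=shot('scene','s3')
b=s['frame'][150:240,200:320][:,:,::-1]
cv2.imwrite('pics/c6.png',cv2.resize(b,(800,600),interpolation=cv2.INTER_CUBIC))
E
```

```text
{'tcp_pos': [0.5863, 0.0472, 0.1004], 'orientation': [-0.0004, -0.1957, 0.9807, -0.0009], 'wrist_force': [-1.7293, -4.9996, -3.4391], 'ft_torque': [-1.0493, 0.3183, 0.0507], 'joint_pos': [-0.0551, 0.4066, -0.1449, 1.0197, -0.0021, -0.449]} 5.65 0.0122 yawx 202.57
```

View pics/c6.png

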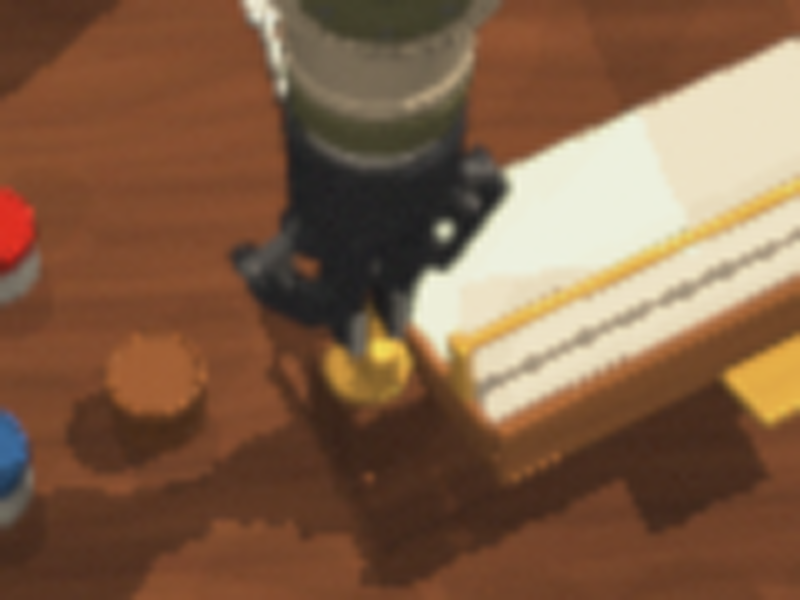

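>>> {"name": "move_arm", "arguments": {
  "commands": [
    [[0, 0, 0], [0, 0, 0], -0.45],
    [[0, 0, 0], [0, 0, 0], -0.45],
    [[0, 0, 0.4], [0, 0, 0], -0.45],
    [[0, 0, 0.8], [0, 0, 0], -0.45],
    [[0, 0, 0.8], [0, 0, 0], -0.45]
  ]
}}

```text
clock: 6.2
tcp_pos: [0.5865, 0.0488, 0.1811]
orientation: [0.0, -0.196, 0.981, 0.0]
wrist_force: [0.1, 0.3, 0.7]
finger_gap: 0.0237
```

```bash
python3 st.py
```

```text
{'tcp_pos': [0.5865, 0.0488, 0.1811], 'orientation': [0.0001, -0.1964, 0.9805, 0.0004], 'wrist_force': [0.0622, 0.3235, 0.6733], 'ft_torque': [0.03, 0.0006, -0.0019], 'joint_pos': [-0.0538, 0.357, -0.0128, 1.2011, 0.0009, -0.4491]} 6.2 0.0237 yawx 202.65
```

>>> {"name": "move_arm", "arguments": {
  "commands": [
    [[0.14, 0.95, 0.2], [0, 0, 0.2], -1],
    [[0.14, 0.95, 0], [0, 0, 0], -1],
    [[0.14, 0.95, 0], [0, 0, 0], -1],
    [[0.14, 0.95, 0], [0, 0, 0], -1],
    [[0.14, 0.95, 0], [0, 0, 0], -1]
  ]
}}

```text
clock: 6.7
tcp_pos: [0.6151, 0.2405, 0.189]
orientation: [0.001, -0.21, 0.978, 0.0]
wrist_force: [0.2, -0.6, -1.0]
finger_gap: -0.0002
```

>>> {"name": "move_arm", "arguments": {
  "commands": [
    [[0, 0.51, 0], [0, 0, 0], -1],
    [[0, 0, -0.7], [0, 0, 0], -1],
    [[0, 0, -0.7], [0, 0, 0], -1],
    [[0, 0, -0.4], [0, 0, 0], -1],
    [[0, 0, 0], [0, 0, 0], -1]
  ]
}}

```text
clock: 7.2
tcp_pos: [0.6127, 0.2582, 0.1132]
orientation: [-0.002, -0.21, 0.978, -0.0]
wrist_force: [0.6, -0.1, 0.7]
finger_gap: -0.0002
```

```bash
python3 st.py;python3 - <<'E'
from h import *
s=shot('scene','s4')
b=s['frame'][130:250,240:400][:,:,::-1]
cv2.imwrite('pics/c7.png',cv2.resize(b,(800,600),interpolation=cv2.INTER_CUBIC))
E
```

```text
{'tcp_pos': [0.6127, 0.2582, 0.1132], 'orientation': [-0.0025, -0.21, 0.9777, -0.0001], 'wrist_force': [0.5649, -0.0748, 0.6878], 'ft_torque': [0.0296, -0.0318, -0.0092], 'joint_pos': [0.278, 0.5421, 0.1066, 1.1403, 0.0002, -0.1451]} 7.2 -0.0002 yawx 204.25
```

View pics/c7.png

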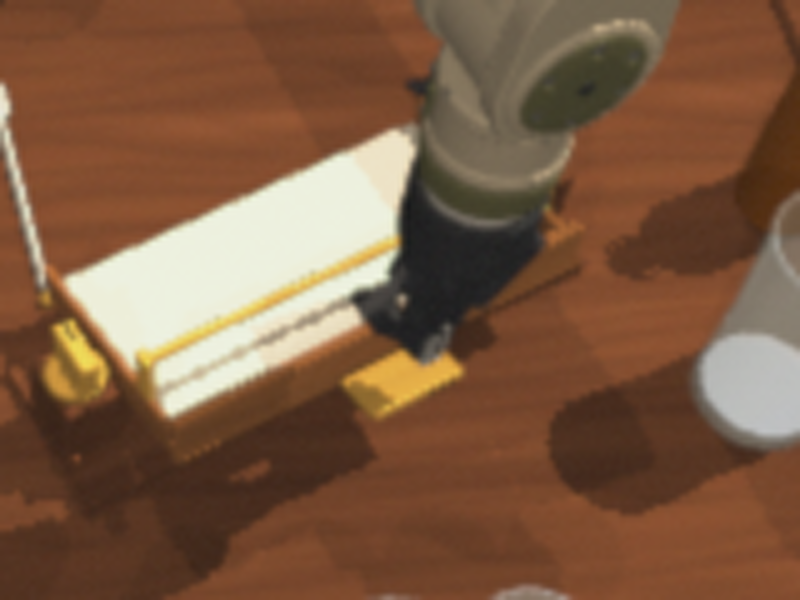

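>>> {"name": "move_arm", "arguments": {
  "commands": [
    [[0, 0, -0.3], [0, 0, 0], -1],
    [[0, 0, -0.25], [0, 0, 0], -1],
    [[0, 0, -0.25], [0, 0, 0], -1],
    [[0, 0, -0.25], [0, 0, 0], -1],
    [[0, 0, -0.15], [0, 0, 0], -1]
  ]
}}

```text
clock: 7.75
tcp_pos: [0.616, 0.2591, 0.0678]
orientation: [0.001, -0.21, 0.978, 0.0]
wrist_force: [2.5, 1.0, 4.3]
finger_gap: 0.0002
```

```bash
python3 st.py;python3 - <<'E'
from h import *
s=shot('scene','s5')
b=s['frame'][130:250,240:400][:,:,::-1]
cv2.imwrite('pics/c8.png',cv2.resize(b,(800,600),interpolation=cv2.INTER_CUBIC))
E
```

```text
{'tcp_pos': [0.616, 0.2591, 0.0678], 'orientation': [0.0014, -0.2101, 0.9777, 0.0003], 'wrist_force': [2.4695, 1.0415, 4.3225], 'ft_torque': [0.3075, -0.4953, 0.0051], 'joint_pos': [0.278, 0.5725, 0.0415, 1.0369, 0.0004, -0.1454]} 7.75 0.0002 yawx 204.26
```

View pics/c8.png

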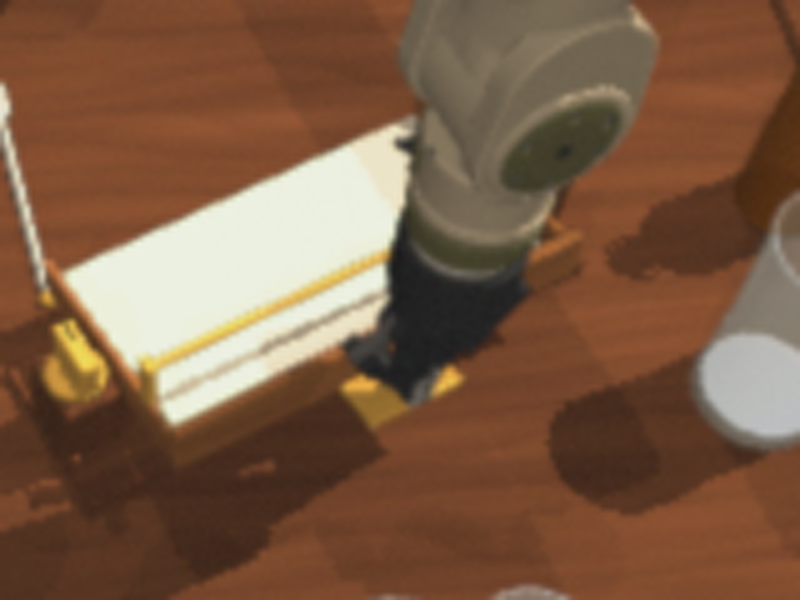

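Contact made at 4 N and the tray is tipping. I'll keep pressing to the stop.

>>> {"name": "move_arm", "arguments": {
  "commands": [
    [[0, 0, -0.15], [0, 0, 0], -1],
    [[0, 0, -0.15], [0, 0, 0], -1],
    [[0, 0, -0.1], [0, 0, 0], -1],
    [[0, 0, 0], [0, 0, 0], -1]
  ]
}}

```text
clock: 8.2
tcp_pos: [0.6143, 0.2585, 0.0512]
orientation: [-0.0, -0.21, 0.978, -0.0]
wrist_force: [0.9, 0.3, 2.4]
finger_gap: 0.0001
```

>>> {"name": "move_arm", "arguments": {
  "commands": [
    [[0, 0, -0.05], [0, 0, 0], -1],
    [[0, 0, -0.05], [0, 0, 0], -1],
    [[0, 0, 0], [0, 0, 0], -1]
  ]
}}

```text
clock: 8.5
tcp_pos: [0.6141, 0.2584, 0.0474]
orientation: [-0.001, -0.21, 0.978, -0.0]
wrist_force: [1.1, 0.1, 1.7]
finger_gap: -0.0001
```

>>> {"name": "move_arm", "arguments": {
  "commands": [
    [[0, 0, -0.05], [0, 0, 0], -1],
    [[0, 0, -0.05], [0, 0, 0], -1]
  ]
}}

```text
clock: 8.7
tcp_pos: [0.6139, 0.2584, 0.0435]
orientation: [-0.001, -0.21, 0.978, -0.0]
wrist_force: [-1.3, -1.0, 3.8]
finger_gap: 0.0
```

>>> {"name": "move_arm", "arguments": {
  "commands": [
    [[0, 0, -0.05], [0, 0, 0], -1],
    [[0, 0, 0], [0, 0, 0], -1]
  ]
}}

```text
clock: 8.9
tcp_pos: [0.6138, 0.2583, 0.041]
orientation: [-0.001, -0.21, 0.978, -0.0]
wrist_force: [-1.3, -0.1, 2.3]
finger_gap: 0.0002
```

```bash
python3 st.py;python3 - <<'E'
from h import *
s=shot('scene','s6')
b=s['frame'][130:250,240:400][:,:,::-1]
cv2.imwrite('pics/c9.png',cv2.resize(b,(800,600),interpolation=cv2.INTER_CUBIC))
E
```

```text
{'tcp_pos': [0.6138, 0.2583, 0.041], 'orientation': [-0.001, -0.2101, 0.9777, -0.0001], 'wrist_force': [-1.2868, -0.0929, 2.339], 'ft_torque': [-0.1488, 0.1229, -0.0001], 'joint_pos': [0.278, 0.5936, 0.0076, 0.9868, -0.0001, -0.1454]} 8.9 0.0002 yawx 204.26
```

View pics/c9.png

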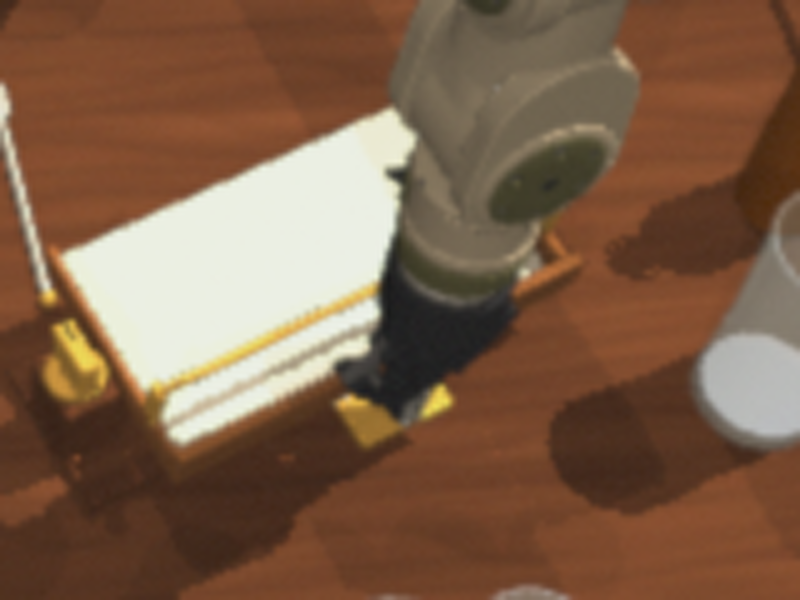

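>>> {"name": "move_arm", "arguments": {
  "commands": [
    [[0, 0, -0.05], [0, 0, 0], -1],
    [[0, 0, -0.05], [0, 0, 0], -1]
  ]
}}

```text
clock: 9.15
tcp_pos: [0.6142, 0.2586, 0.0377]
orientation: [-0.0, -0.21, 0.978, 0.0]
wrist_force: [-3.3, -0.5, 4.5]
finger_gap: -0.0001
```

>>> {"name": "move_arm", "arguments": {
  "commands": [
    [[0, 0, -0.05], [0, 0, 0], -1],
    [[0, 0, 0], [0, 0, 0], -1]
  ]
}}

```text
clock: 9.35
tcp_pos: [0.6145, 0.2587, 0.0354]
orientation: [-0.0, -0.21, 0.978, 0.0]
wrist_force: [-1.3, 0.3, 2.2]
finger_gap: 0.0002
```

```bash
python3 st.py;python3 - <<'E'
from h import *
s=shot('scene','s7')
b=s['frame'][130:250,240:400][:,:,::-1]
cv2.imwrite('pics/c10.png',cv2.resize(b,(800,600),interpolation=cv2.INTER_CUBIC))
E
```

```text
{'tcp_pos': [0.6145, 0.2587, 0.0354], 'orientation': [-0.0002, -0.2102, 0.9777, 0.0001], 'wrist_force': [-1.2621, 0.3171, 2.2], 'ft_torque': [-0.0606, 0.1408, 0.0358], 'joint_pos': [0.2781, 0.5986, 0.0014, 0.9739, 0.0002, -0.1454]} 9.35 0.0002 yawx 204.27
```

View pics/c10.png

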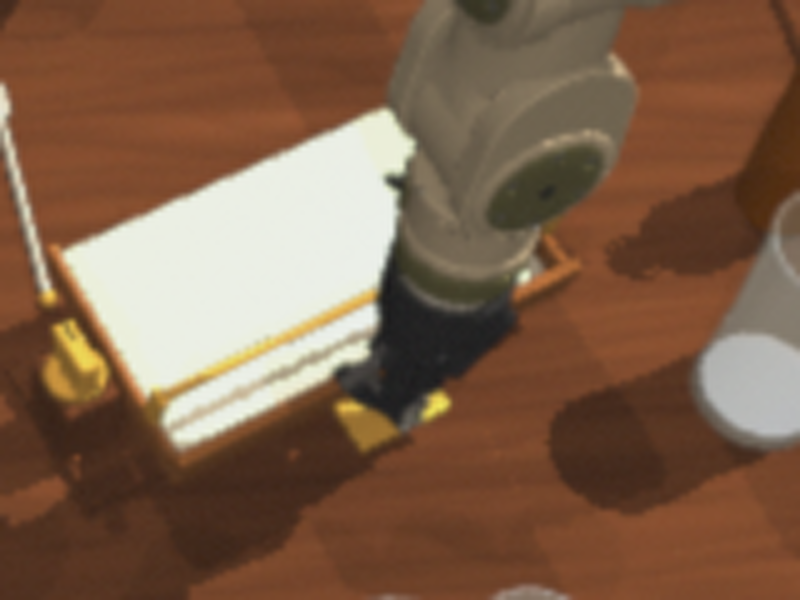

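>>> {"name": "move_arm", "arguments": {
  "commands": [
    [[0, 0, -0.05], [0, 0, 0], -1],
    [[0, 0, -0.05], [0, 0, 0], -1]
  ]
}}

```text
clock: 9.6
tcp_pos: [0.6146, 0.2587, 0.0319]
orientation: [0.0, -0.21, 0.978, 0.0]
wrist_force: [-1.8, -0.4, 4.7]
finger_gap: 0.0001
```

>>> {"name": "move_arm", "arguments": {
  "commands": [
    [[0, 0, -0.05], [0, 0, 0], -1],
    [[0, 0, 0], [0, 0, 0], -1]
  ]
}}

```text
clock: 9.8
tcp_pos: [0.6146, 0.2586, 0.0295]
orientation: [-0.0, -0.21, 0.978, 0.0]
wrist_force: [-1.2, -0.7, 2.1]
finger_gap: 0.0002
```

```bash
python3 st.py
```

```text
{'tcp_pos': [0.6146, 0.2586, 0.0295], 'orientation': [-0.0001, -0.2101, 0.9777, 0.0], 'wrist_force': [-1.175, -0.7189, 2.1375], 'ft_torque': [-0.0582, 0.1854, 0.0275], 'joint_pos': [0.278, 0.6039, -0.0053, 0.9617, 0.0001, -0.1454]} 9.8 0.0002 yawx 204.26
```

Run:
```python
from h import *
print(env.tcp_to_tips)
s=shot('scene','s8');t=shot('top','t8')
b=s['frame'][130:250,240:400][:,:,::-1]
cv2.imwrite('pics/c11.png',cv2.resize(b,(800,600),interpolation=cv2.INTER_CUBIC))
cv2.imwrite('pics/c12.png',cv2.resize(t['frame'][130:250,145:305][:,:,::-1],(800,600),interpolation=cv2.INTER_CUBIC))
C=np.array([.513,.2137]);a=np.radians(24);ex=np.array([np.cos(a),np.sin(a)]);ey=np.array([-ex[1],ex[0]])
def P(x,y,z,th): 
    X=x*np.cos(th)+z*np.sin(th);Z=-x*np.sin(th)+z*np.cos(th)
    return np.append(C+X*ex+y*ey,.055+Z)
for th in(.1,.15,.2,.25,.3):
    print(th,[((proj(s,P(x,y,z,th))-[240,130]+.5)*5).round(0).tolist() for x,y,z in((-.09,-.1535,.022),(.085,-.157,.032),(.045,-.1535,.057),(.121,.035,0),(.121,-.035,0))])
```

```text
0.019
0.1 [[47.0, 245.0], [179.0, 458.0], [155.0, 386.0], [453.0, 399.0], [364.0, 444.0]]
0.15 [[48.0, 243.0], [179.0, 463.0], [157.0, 391.0], [451.0, 402.0], [362.0, 447.0]]
0.2 [[50.0, 242.0], [179.0, 468.0], [159.0, 397.0], [448.0, 406.0], [360.0, 451.0]]
0.25 [[51.0, 240.0], [179.0, 472.0], [161.0, 402.0], [445.0, 409.0], [357.0, 453.0]]
0.3 [[53.0, 239.0], [179.0, 476.0], [162.0, 407.0], [442.0, 411.0], [355.0, 456.0]]
```

View pics/c11.png

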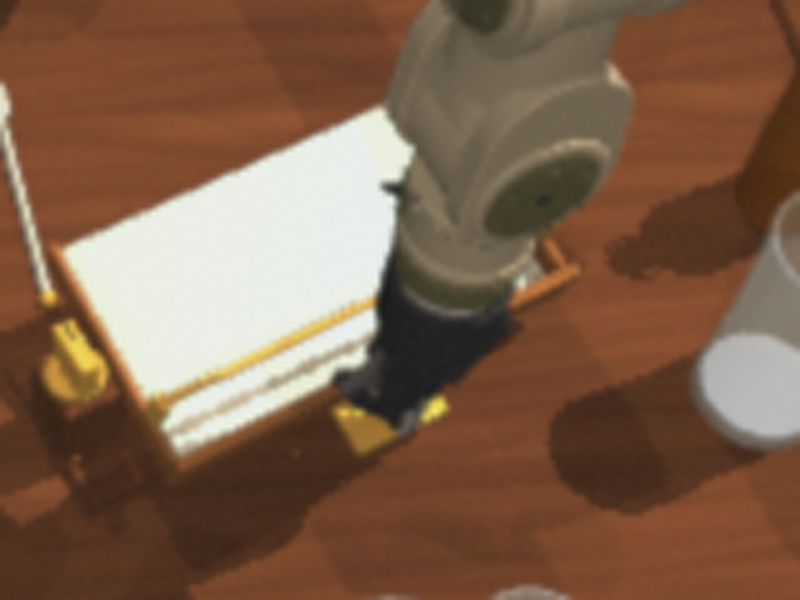

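View pics/c12.png

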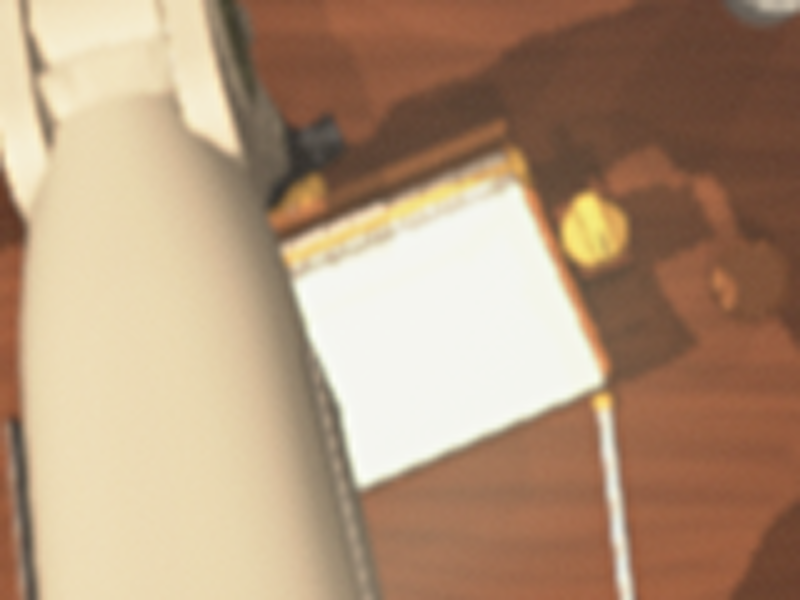

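>>> {"name": "move_arm", "arguments": {
  "commands": [
    [[0, 0, -0.05], [0, 0, 0], -1],
    [[0, 0, 0], [0, 0, 0], -1]
  ]
}}

```text
clock: 10.1
tcp_pos: [0.6147, 0.2587, 0.0277]
orientation: [0.0, -0.21, 0.978, 0.0]
wrist_force: [-1.2, 0.2, 2.4]
finger_gap: -0.0002
```

>>> {"name": "move_arm", "arguments": {
  "commands": [
    [[0, 0, -0.05], [0, 0, 0], -1],
    [[0, 0, 0], [0, 0, 0], -1]
  ]
}}

```text
clock: 10.3
tcp_pos: [0.6149, 0.2587, 0.0271]
orientation: [0.0, -0.21, 0.978, 0.0]
wrist_force: [-2.5, -0.7, 10.2]
finger_gap: 0.0002
```

>>> {"name": "move_arm", "arguments": {
  "commands": [
    [[0, 0, -0.05], [0, 0, 0], -1],
    [[0, 0, 0], [0, 0, 0], -1]
  ]
}}

```text
clock: 10.5
tcp_pos: [0.6149, 0.2588, 0.0268]
orientation: [0.001, -0.21, 0.978, 0.0]
wrist_force: [-7.4, -2.8, 19.0]
finger_gap: 0.0002
```

```bash
python3 st.py;python3 - <<'E'
from h import *
s=shot('scene','s9')
b=s['frame'][150:240,280:400][:,:,::-1]
cv2.imwrite('pics/c13.png',cv2.resize(b,(800,600),interpolation=cv2.INTER_CUBIC))
E
```

```text
{'tcp_pos': [0.6149, 0.2588, 0.0268], 'orientation': [0.0009, -0.2102, 0.9777, 0.0], 'wrist_force': [-7.4014, -2.8146, 19.0218], 'ft_torque': [-0.577, 1.5668, 0.0352], 'joint_pos': [0.2782, 0.6053, -0.0099, 0.9537, -0.0001, -0.1454]} 10.5 0.0002 yawx 204.27
```

View pics/c13.png

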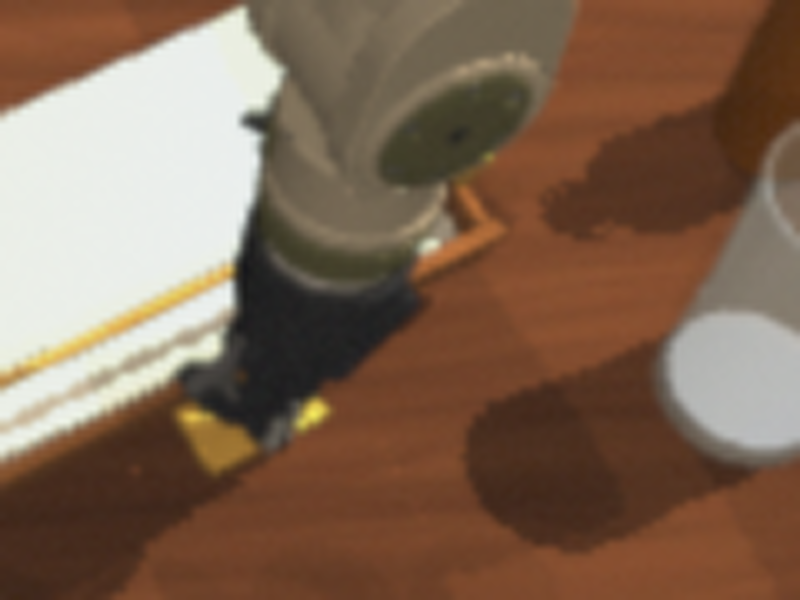

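>>> {"name": "move_arm", "arguments": {
  "commands": [
    [[0, 0, 0.3], [0, 0, 0], -1],
    [[0, 0, 0.95], [0, 0, 0], -1],
    [[0, 0, 0.95], [0, 0, 0], -1],
    [[0, 0, 0.95], [0, 0, 0], -1],
    [[0, 0, 0.95], [0, 0, 0], -1]
  ]
}}

```text
clock: 11.05
tcp_pos: [0.6147, 0.2587, 0.189]
orientation: [0.0, -0.21, 0.978, 0.0]
wrist_force: [-0.6, 0.9, -0.6]
finger_gap: -0.0004
```

>>> {"name": "move_arm", "arguments": {
  "commands": [
    [[-0.14, -0.95, 0], [0, 0, 0], -1],
    [[-0.14, -0.95, 0], [0, 0, 0], -1],
    [[-0.14, -0.95, 0], [0, 0, 0], -0.45],
    [[-0.14, -0.95, 0], [0, 0, 0], -0.45],
    [[-0.14, -0.95, 0], [0, 0, 0], -0.45]
  ]
}}

```text
clock: 11.55
tcp_pos: [0.5865, 0.0674, 0.1876]
orientation: [0.0, -0.21, 0.978, 0.0]
wrist_force: [-0.2, 0.1, 0.1]
finger_gap: 0.0237
```

```bash
python3 st.py;python3 - <<'E'
from h import *
s=shot('scene','s10');t=shot('top','t10')
b=s['frame'][130:250,240:400][:,:,::-1]
cv2.imwrite('pics/c14.png',cv2.resize(b,(800,600),interpolation=cv2.INTER_CUBIC))
cv2.imwrite('pics/c15.png',cv2.resize(t['frame'][130:250,145:305][:,:,::-1],(800,600),interpolation=cv2.INTER_CUBIC))
E
```

```text
{'tcp_pos': [0.5865, 0.0674, 0.1876], 'orientation': [0.0002, -0.2103, 0.9776, 0.0], 'wrist_force': [-0.2315, 0.074, 0.1257], 'ft_torque': [0.0012, -0.0035, 0.0491], 'joint_pos': [-0.0217, 0.3572, 0.0039, 1.2171, 0.0001, -0.4454]} 11.55 0.0237 yawx 204.28
```

View pics/c14.png

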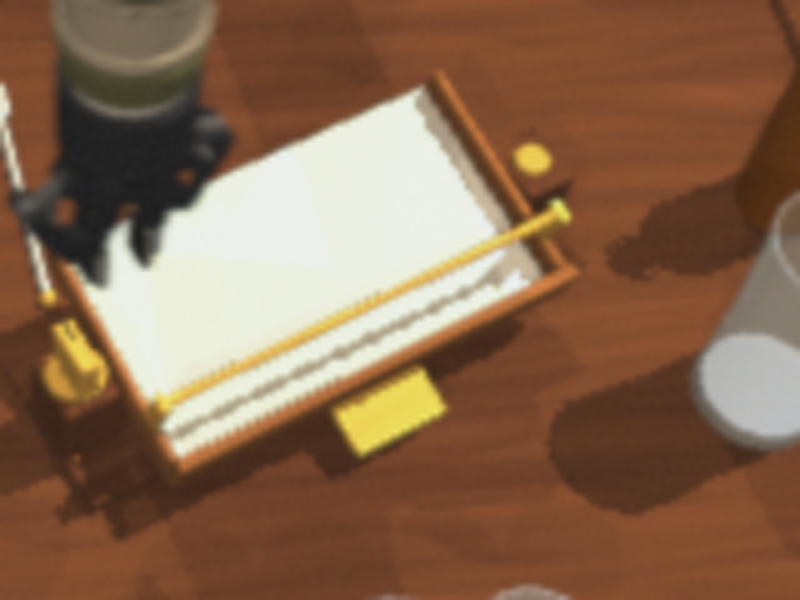

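View pics/c15.png

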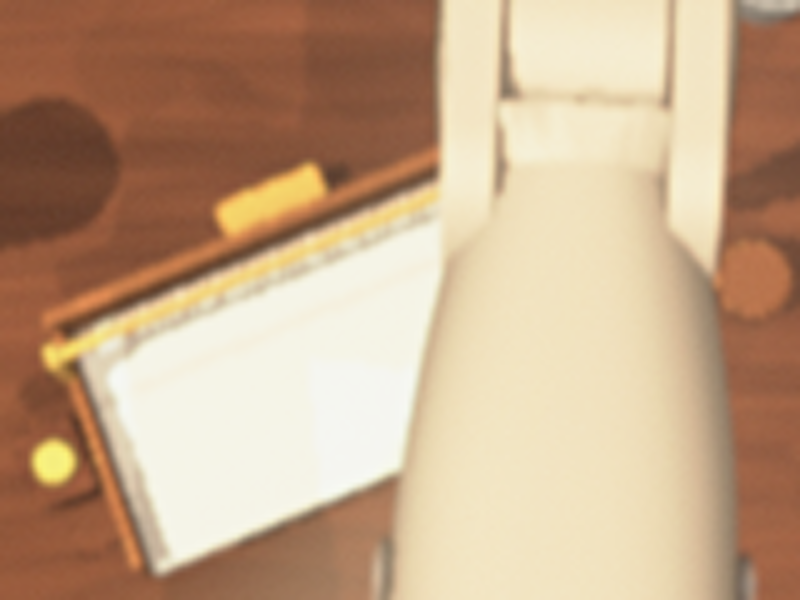

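>>> {"name": "move_arm", "arguments": {
  "commands": [
    [[0, -0.51, -0.2], [0, 0, -0.2], -0.45],
    [[0, 0, -0.7], [0, 0, 0], -0.45],
    [[0, 0, -0.7], [0, 0, 0], -0.45],
    [[0, 0, -0.3], [0, 0, 0], -0.45],
    [[0, 0, -0.3], [0, 0, 0], -0.45]
  ]
}}

```text
clock: 12.15
tcp_pos: [0.5866, 0.0488, 0.099]
orientation: [-0.0, -0.197, 0.98, 0.0]
wrist_force: [0.4, -0.2, 0.1]
finger_gap: 0.0231
```

>>> {"name": "move_arm", "arguments": {
  "commands": [
    [[0, 0, 0], [0, 0, 0], -0.7],
    [[0, 0, 0], [0, 0, 0], -1],
    [[0, 0, 0], [0, 0, 0], -1]
  ]
}}

```text
clock: 12.45
tcp_pos: [0.5864, 0.0473, 0.0982]
orientation: [-0.001, -0.196, 0.981, -0.001]
wrist_force: [3.3, -4.2, -15.5]
finger_gap: 0.0125
```

```bash
python3 st.py
```

```text
{'tcp_pos': [0.5864, 0.0473, 0.0982], 'orientation': [-0.0012, -0.1963, 0.9805, -0.0009], 'wrist_force': [3.3002, -4.1908, -15.5223], 'ft_torque': [-0.9024, -0.624, -0.0165], 'joint_pos': [-0.0547, 0.4098, -0.1459, 1.017, -0.0024, -0.4498]} 12.45 0.0125 yawx 202.64
```

>>> {"name": "move_arm", "arguments": {
  "commands": [
    [[0, -0.03, -0.04], [0, 0, -0.5], -1],
    [[0, 0, 0], [0, 0, -0.6], -1],
    [[0, 0, 0], [0, 0, -0.6], -1],
    [[0, 0, 0], [0, 0, -0.6], -1],
    [[0, 0, 0], [0, 0, -0.6], -1]
  ]
}}

```text
clock: 12.95
tcp_pos: [0.5865, 0.0473, 0.0982]
orientation: [-0.0, 0.006, 1.0, 0.0]
wrist_force: [-0.8, -0.1, -6.1]
finger_gap: 0.0124
```

>>> {"name": "move_arm", "arguments": {
  "commands": [
    [[0, 0, 0], [0, 0, -0.6], -1],
    [[0, 0, 0], [0, 0, -0.6], -1],
    [[0, 0, 0], [0, 0, -0.6], -1],
    [[0, 0, 0], [0, 0, -0.6], -1],
    [[0, 0, 0], [0, 0, -0.6], -1]
  ]
}}

```text
clock: 13.45
tcp_pos: [0.5866, 0.0475, 0.0981]
orientation: [-0.0, 0.214, 0.977, 0.0]
wrist_force: [0.6, -0.2, -6.2]
finger_gap: 0.0125
```

>>> {"name": "move_arm", "arguments": {
  "commands": [
    [[0, 0, 0], [0, 0, -0.6], -1],
    [[0, 0, 0], [0, 0, -0.6], -1],
    [[0, 0, 0], [0, 0, -0.6], -1],
    [[0, 0, 0], [0, 0, -0.6], -1],
    [[0, 0, 0], [0, 0, -0.4], -1]
  ]
}}

```text
clock: 13.95
tcp_pos: [0.5867, 0.0476, 0.0981]
orientation: [-0.0, 0.399, 0.917, 0.0]
wrist_force: [0.8, 0.6, -6.3]
finger_gap: 0.0121
```

```bash
python3 st.py
```

```text
{'tcp_pos': [0.5867, 0.0476, 0.0981], 'orientation': [-0.0003, 0.3993, 0.9168, 0.0001], 'wrist_force': [0.7769, 0.6208, -6.2724], 'ft_torque': [0.1168, -0.169, 0.0651], 'joint_pos': [-0.0557, 0.4089, -0.1473, 1.0149, 0.0004, 0.7658]} 13.95 0.0121 yawx 132.93
```

Nearly tight. I'll turn on to the stop and watch the torque.

>>> {"name": "move_arm", "arguments": {
  "commands": [
    [[0, 0, 0], [0, 0, -0.4], -1],
    [[0, 0, 0], [0, 0, -0.4], -1],
    [[0, 0, 0], [0, 0, -0.3], -1],
    [[0, 0, 0], [0, 0, 0], -1]
  ]
}}

```text
clock: 14.35
tcp_pos: [0.5867, 0.0476, 0.0981]
orientation: [-0.0, 0.467, 0.884, 0.0]
wrist_force: [1.1, -0.1, -7.1]
finger_gap: 0.0123
```

```bash
python3 st.py
```

```text
{'tcp_pos': [0.5867, 0.0476, 0.0981], 'orientation': [-0.0002, 0.4673, 0.8841, 0.0002], 'wrist_force': [1.0873, -0.1097, -7.085], 'ft_torque': [0.2224, -0.1654, 0.0091], 'joint_pos': [-0.0557, 0.4089, -0.1474, 1.0148, 0.0005, 0.9168]} 14.35 0.0123 yawx 124.28
```

>>> {"name": "move_arm", "arguments": {
  "commands": [
    [[0, 0, 0], [0, 0, -0.25], -1],
    [[0, 0, 0], [0, 0, 0], -1]
  ]
}}

```text
clock: 14.55
tcp_pos: [0.5867, 0.0476, 0.0982]
orientation: [-0.0, 0.482, 0.876, 0.0]
wrist_force: [0.4, 0.7, -7.3]
finger_gap: 0.0123
```

```bash
python3 st.py
```

```text
{'tcp_pos': [0.5867, 0.0476, 0.0982], 'orientation': [-0.0001, 0.4818, 0.8763, 0.0002], 'wrist_force': [0.3764, 0.6851, -7.3194], 'ft_torque': [0.1985, -0.189, 0.5724], 'joint_pos': [-0.0557, 0.4087, -0.1476, 1.0146, 0.0005, 0.9497]} 14.55 0.0123 yawx 122.4
```

>>> {"name": "move_arm", "arguments": {
  "commands": [
    [[0, 0, 0], [0, 0, 0], -0.3],
    [[0, 0, 0], [0, 0, 0], -0.2],
    [[0, 0, 0.5], [0, 0, 0], -0.2],
    [[0, 0, 0.9], [0, 0, 0], 0],
    [[0, 0, 0.9], [0, 0, 0], 0.5]
  ]
}}

```text
clock: 15.05
tcp_pos: [0.5865, 0.0469, 0.1917]
orientation: [0.0, 0.483, 0.876, -0.0]
wrist_force: [0.9, -1.2, -0.1]
finger_gap: 0.0559
```

>>> {"name": "move_arm", "arguments": {
  "commands": [
    [[-0.5, -0.78, 0], [0, 0, 1], 0.65],
    [[-0.5, -0.78, 0], [0, 0, 1], 0.65],
    [[-0.5, -0.78, 0], [0, 0, 1], 0.65],
    [[-0.5, -0.78, 0], [0, 0, 1], 0.65],
    [[-0.5, -0.78, 0], [0, 0, 1], 0.65]
  ]
}}

```text
clock: 15.55
tcp_pos: [0.4863, -0.1103, 0.1914]
orientation: [0.001, 0.151, 0.989, -0.0]
wrist_force: [-0.7, -0.5, -0.5]
finger_gap: 0.0705
```

>>> {"name": "move_arm", "arguments": {
  "commands": [
    [[-0.5, -0.78, 0], [0, 0, 1], 0.65],
    [[0, 0, 0], [0, 0, 1], 0.65],
    [[0, 0, 0], [0, 0, 1], 0.65],
    [[0, 0, 0], [0, 0, 1], 0.65],
    [[0, 0, 0], [0, 0, 1], 0.65]
  ]
}}

```text
clock: 16.05
tcp_pos: [0.467, -0.1408, 0.1914]
orientation: [0.001, -0.196, 0.981, -0.001]
wrist_force: [0.2, -0.0, 0.1]
finger_gap: 0.0702
```

```bash
cat > tins.py <<'E'
from h import *
import sys
def tins(tag):
    r=shot('top','t'+tag);s=shot('scene','s'+tag)
    for n,lo,hi in [('red',(0,150,90),(4,255,255)),('green',(60,60,60),(80,200,220)),('yellow',(26,140,120),(31,255,255)),('blue',(104,90,70),(115,255,220))]:
        for c,rr in(('top',r),('scene',s)):
            hsv=cv2.cvtColor(rr['frame'],cv2.COLOR_RGB2HSV)
            m=cv2.inRange(hsv,lo,hi);k,l,stt,ce=cv2.connectedComponentsWithStats(m)
            for i in range(1,k):
                if 60<stt[i,4]<400:
                    p=onz(rr,*ce[i],.04)
                    if .3<p[0]<.75 and -.42<p[1]<.4: print(n,c,stt[i,2:].tolist(),ce[i].round(1),p[:2].round(4))
tins(sys.argv[1])
E
python3 st.py; python3 tins.py a
```

```text
{'tcp_pos': [0.467, -0.1408, 0.1914], 'orientation': [0.0009, -0.1957, 0.9807, -0.0007], 'wrist_force': [0.1832, -0.043, 0.1495], 'ft_torque': [-0.0107, -0.0291, -0.016], 'joint_pos': [-0.4575, 0.1595, -0.2497, 1.1593, -0.0001, -0.8513]} 16.05 0.0702 yawx 202.57
red top [14, 11, 89] [319.  212.3] [ 0.4777 -0.1325]
red scene [14, 13, 153] [197.6 184.2] [ 0.4725 -0.1362]
green scene [15, 13, 155] [143.2 216. ] [ 0.5832 -0.3102]
yellow scene [14, 11, 103] [146.3 180.8] [ 0.4442 -0.3116]
yellow scene [20, 14, 116] [318.9 212. ] [0.6144 0.2571]
blue top [14, 14, 159] [322.5 174.8] [ 0.5983 -0.1433]
blue scene [15, 15, 169] [195.9 217.9] [ 0.6039 -0.1415]
```

View pics/sa.png

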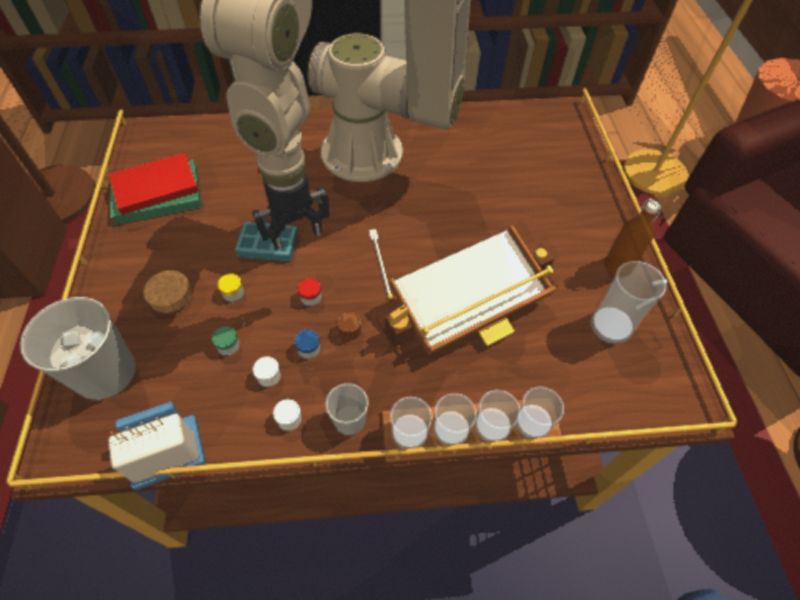

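>>> {"name": "move_arm", "arguments": {
  "commands": [
    [[-0.02, 0.05, -0.9], [0, 0, 0], 0.65],
    [[0, 0, -0.9], [0, 0, 0], 0.65],
    [[0, 0, -0.9], [0, 0, 0], 0.65],
    [[0, 0, -0.9], [0, 0, 0], 0.65],
    [[0, 0, -0.5], [0, 0, 0], 0.65]
  ]
}}

```text
clock: 16.65
tcp_pos: [0.4647, -0.1376, 0.0242]
orientation: [-0.001, -0.191, 0.982, 0.001]
wrist_force: [-0.1, 0.3, -0.3]
finger_gap: 0.0706
```

>>> {"name": "move_arm", "arguments": {
  "commands": [
    [[0, 0, 0], [0, 0, 0], 0.3],
    [[0, 0, 0], [0, 0, 0], 0],
    [[0, 0, 0], [0, 0, 0], -0.5],
    [[0, 0, 0], [0, 0, 0], -0.5]
  ],
  "newtons": 30
}}

```text
clock: 17.05
tcp_pos: [0.4671, -0.1387, 0.0277]
orientation: [0.001, -0.193, 0.981, -0.001]
wrist_force: [0.6, -1.1, -0.7]
finger_gap: 0.0483
```

```bash
python3 st.py;python3 - <<'E'
from h import *
s=shot('scene','s11')
b=s['frame'][140:230,140:260][:,:,::-1]
cv2.imwrite('pics/c16.png',cv2.resize(b,(800,600),interpolation=cv2.INTER_CUBIC))
E
```

```text
{'tcp_pos': [0.4671, -0.1387, 0.0277], 'orientation': [0.0012, -0.1928, 0.9812, -0.0008], 'wrist_force': [0.6235, -1.0955, -0.6697], 'ft_torque': [-0.0434, -0.0479, -0.0274], 'joint_pos': [-0.4537, 0.3067, -0.5024, 0.7588, 0.0, -0.8416]} 17.05 0.0483 yawx 202.23
```

View pics/c16.png

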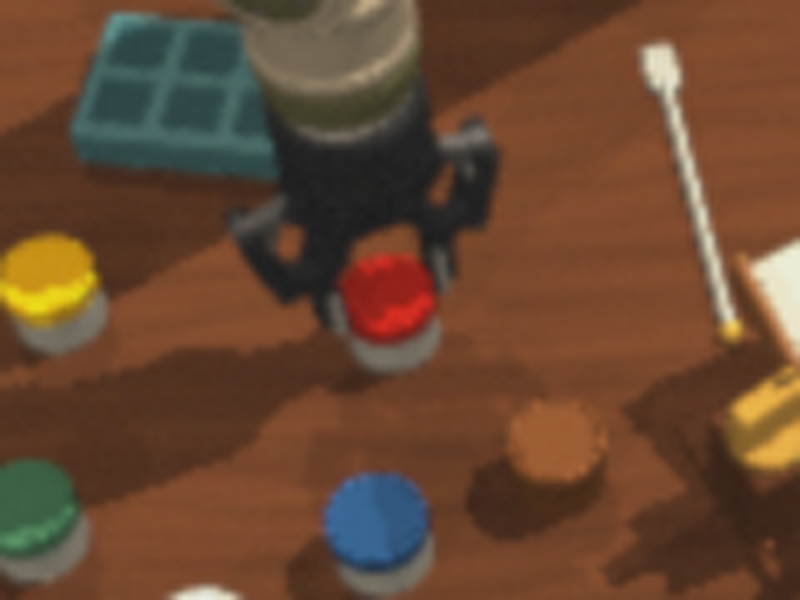

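>>> {"name": "move_arm", "arguments": {
  "commands": [
    [[0, 0, 0.6], [0, 0, 0], -0.5],
    [[0, 0, 0.95], [0, 0, 0], -0.5],
    [[0, 0, 0.95], [0, 0, 0], -0.5],
    [[0, 0.5, 0.95], [0, 0, 0], -0.5],
    [[0, 0.8, 0.85], [0, 0, 0.22], -0.5]
  ]
}}

```text
clock: 17.6
tcp_pos: [0.4666, -0.0869, 0.2011]
orientation: [0.001, -0.207, 0.978, -0.001]
wrist_force: [0.3, 0.3, -1.3]
finger_gap: 0.0485
```

>>> {"name": "move_arm", "arguments": {
  "commands": [
    [[0, 0.97, 0], [0, 0, 0], -0.5],
    [[0, 0.97, 0], [0, 0, 0], -0.5],
    [[0, 0.97, 0], [0, 0, 0], -0.5],
    [[0, 0.97, 0], [0, 0, 0], -0.5],
    [[0, 0.97, 0], [0, 0, 0], -0.5]
  ]
}}

```text
clock: 18.1
tcp_pos: [0.4658, 0.1094, 0.1992]
orientation: [0.001, -0.208, 0.978, -0.0]
wrist_force: [1.0, -0.2, -1.1]
finger_gap: 0.0481
```

>>> {"name": "move_arm", "arguments": {
  "commands": [
    [[0.1, 0.97, 0], [-0.18, 0.41, 0], -0.5],
    [[0, 0.97, 0], [-0.18, 0.41, 0], -0.5],
    [[0, 0.97, 0], [-0.18, 0.41, 0], -0.5],
    [[0, 0.97, 0], [-0.18, 0.41, 0], -0.5],
    [[0, 0.9, 0], [0, 0, 0], -0.5]
  ]
}}

```text
clock: 18.6
tcp_pos: [0.4704, 0.3012, 0.1973]
orientation: [-0.123, -0.206, 0.97, -0.026]
wrist_force: [0.6, -0.4, -1.4]
finger_gap: 0.0487
```

```bash
cat > tr.py <<'E'
from h import *
from scipy.spatial.transform import Rotation as Ro
C=np.array([.513,.2140]);a=np.radians(24);ex=np.array([np.cos(a),np.sin(a),0]);ey=np.array([-ex[1],ex[0],0]);th=.25
ax=np.cos(th)*ex-np.sin(th)*np.array([0,0,1]);az=np.sin(th)*ex+np.cos(th)*np.array([0,0,1])
O=np.append(C,.055)
def W(x,y,z): return O+x*ax+y*ey+z*az
def L(p): d=np.asarray(p)-O; return np.array([d@ax,d@ey,d@az])
Rd=np.stack([-ax,-ey,-az],1)  # tool x=-ax? right-handed check below
Rd=np.stack([-ax,ey,-az],1)
if __name__=='__main__':
    import sys
    st=env.get_state();q=st['orientation'];R=Ro.from_quat([q[1],q[2],q[3],q[0]]).as_matrix()
    print('tray xyz mm',(L(st['tcp_pos'])*1e3).round(1),'gap',round(st['finger_gap'],4),'F',st['wrist_force'].round(1),'t',st['clock'])
    e=Ro.from_matrix(Rd@R.T).as_rotvec()/np.radians(8);print('turn to tray frame',e.round(3))
    if len(sys.argv)>3:
        t=W(*[float(v)/1e3 for v in sys.argv[1:4]]);print('shift units',((t-st['tcp_pos'])/.04).round(3))
E
python3 tr.py -10 95 30
```

```text
tray xyz mm [-38.5  97.  137.1] gap 0.0487 F [ 0.6 -0.4 -1.4] t 18.6
turn to tray frame [-0.001 -0.018 -0.002]
shift units [ 0.047 -0.034 -2.77 ]
```

>>> {"name": "move_arm", "arguments": {
  "commands": [
    [[0.05, -0.03, -0.8], [0, 0, 0], -0.5],
    [[0, 0, -0.8], [0, 0, 0], -0.5],
    [[0, 0, -0.7], [0, 0, 0], -0.5],
    [[0, 0, -0.3], [0, 0, 0], -0.5],
    [[0, 0, -0.1], [0, 0, 0], -0.5]
  ]
}}

```text
clock: 19.1
tcp_pos: [0.4713, 0.2976, 0.0895]
orientation: [-0.123, -0.206, 0.97, -0.025]
wrist_force: [0.0, 0.4, -0.7]
finger_gap: 0.0482
```

```bash
python3 tr.py -10 95 28
python3 - <<'E'
from h import *
s=shot('scene','s12');t=shot('top','t12')
b=s['frame'][110:230,250:410][:,:,::-1]
cv2.imwrite('pics/c17.png',cv2.resize(b,(800,600),interpolation=cv2.INTER_CUBIC))
E
```

```text
tray xyz mm [-12.5  93.3  32.4] gap 0.0482 F [ 0.   0.4 -0.7] t 19.1
turn to tray frame [-0.004 -0.016 -0.   ]
shift units [ 0.014  0.052 -0.122]
```

View pics/c17.png

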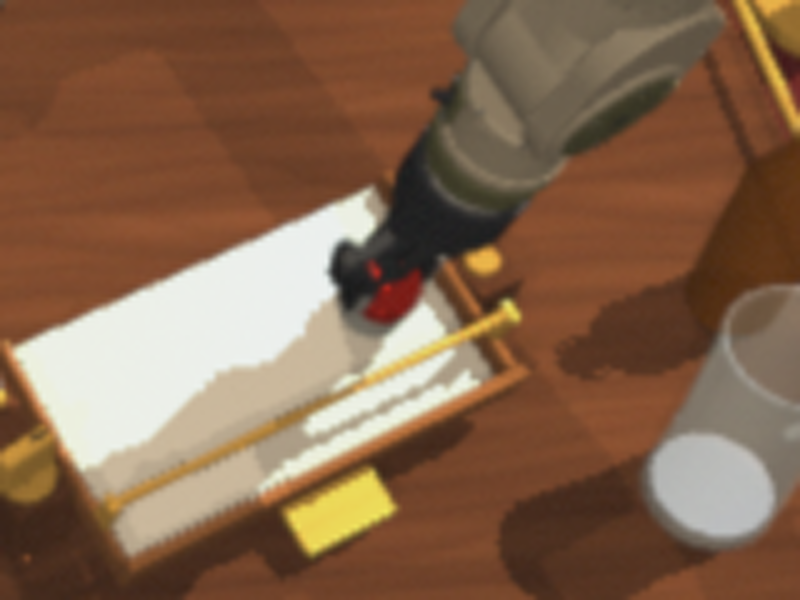

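>>> {"name": "move_arm", "arguments": {
  "commands": [
    [[0, 0.02, -0.06], [0, 0, 0], -0.5],
    [[0, 0, -0.04], [0, 0, 0], -0.5],
    [[0, 0, 0], [0, 0, 0], -0.5]
  ]
}}

```text
clock: 19.5
tcp_pos: [0.4723, 0.2989, 0.0869]
orientation: [-0.121, -0.206, 0.971, -0.025]
wrist_force: [-0.5, -0.3, -1.3]
finger_gap: 0.0482
```

```bash
python3 tr.py -10 95 28
```

```text
tray xyz mm [-10.5  94.1  30.3] gap 0.0482 F [-0.5 -0.3 -1.3] t 19.5
turn to tray frame [-0.013  0.005 -0.001]
shift units [-0.012  0.02  -0.058]
```

>>> {"name": "move_arm", "arguments": {
  "commands": [
    [[-0.01, 0.02, -0.06], [0, 0, 0], -0.5],
    [[0, 0, -0.03], [0, 0, 0], -0.5],
    [[0, 0, 0], [0, 0, 0], -0.5]
  ]
}}

```text
clock: 19.8
tcp_pos: [0.4715, 0.2995, 0.0825]
orientation: [-0.122, -0.206, 0.97, -0.025]
wrist_force: [0.3, 0.0, -0.9]
finger_gap: 0.0488
```

```bash
python3 tr.py -10 95 28
```

```text
tray xyz mm [-9.9 95.  25.9] gap 0.0488 F [ 0.3  0.  -0.9] t 19.8
turn to tray frame [-0.01  -0.004 -0.001]
shift units [0.009 0.003 0.052]
```

>>> {"name": "move_arm", "arguments": {
  "commands": [
    [[0, 0, -0.04], [0, 0, 0], -0.5],
    [[0, 0, 0], [0, 0, 0], -0.5]
  ]
}}

```text
clock: 20.0
tcp_pos: [0.4716, 0.2996, 0.0824]
orientation: [-0.122, -0.206, 0.971, -0.025]
wrist_force: [-1.2, -1.4, 7.6]
finger_gap: 0.0483
```

>>> {"name": "move_arm", "arguments": {
  "commands": [
    [[0, 0, -0.04], [0, 0, 0], -0.5],
    [[0, 0, 0], [0, 0, 0], -0.5]
  ]
}}

```text
clock: 20.2
tcp_pos: [0.4716, 0.2996, 0.0823]
orientation: [-0.121, -0.207, 0.971, -0.025]
wrist_force: [-2.1, -1.6, 15.3]
finger_gap: 0.0486
```

>>> {"name": "move_arm", "arguments": {
  "commands": [
    [[0, 0, 0], [0, 0, 0], 0.1],
    [[0, 0, 0.06], [0, 0, 0], 0.37],
    [[0, 0, 0], [0, 0, 0], 0.37],
    [[0, 0, 0], [0, 0, 0], 0.37]
  ]
}}

```text
clock: 20.6
tcp_pos: [0.4714, 0.2995, 0.0816]
orientation: [-0.122, -0.206, 0.97, -0.025]
wrist_force: [0.9, -0.2, -0.4]
finger_gap: 0.0582
```

>>> {"name": "move_arm", "arguments": {
  "commands": [
    [[-0.41, -0.18, 0.11], [0, 0, 0], 0.37],
    [[-0.41, -0.18, 0.11], [0, 0, 0], 0.37],
    [[-0.41, -0.18, 0.11], [0, 0, 0], 0.37],
    [[0, 0, 0], [0, 0, 0], -0.3],
    [[0, 0, 0], [0, 0, 0], -0.3]
  ]
}}

```text
clock: 21.1
tcp_pos: [0.4225, 0.278, 0.0949]
orientation: [-0.122, -0.206, 0.971, -0.025]
wrist_force: [-0.4, -0.6, -0.6]
finger_gap: 0.0307
```

```bash
python3 tr.py 17 95 26
python3 - <<'E'
from h import *
s=shot('scene','s13');t=shot('top','t13')
b=s['frame'][110:230,250:410][:,:,::-1]
cv2.imwrite('pics/c18.png',cv2.resize(b,(800,600),interpolation=cv2.INTER_CUBIC))
E
```

```text
tray xyz mm [-64.7  95.2  24.7] gap 0.0307 F [-0.4 -0.6 -0.6] t 21.1
turn to tray frame [-0.011 -0.001 -0.002]
shift units [ 1.819  0.803 -0.473]
```

View pics/c18.png

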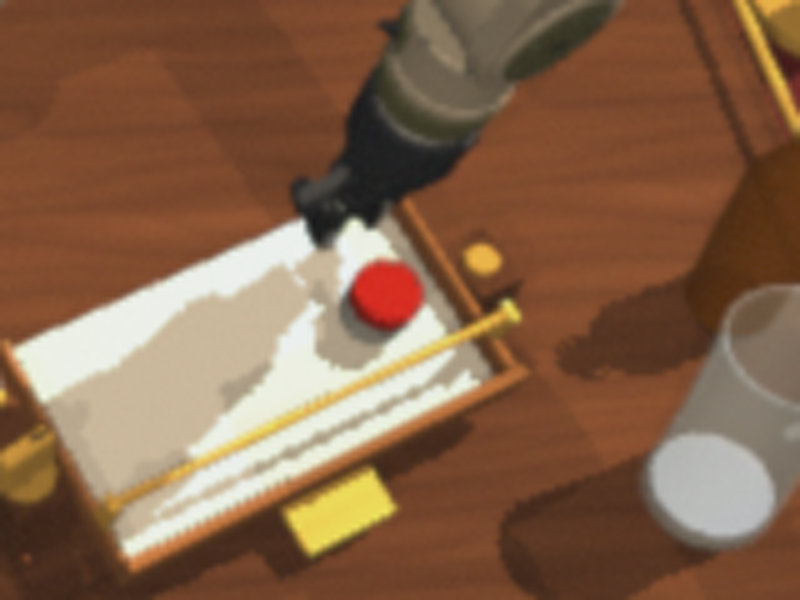

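>>> {"name": "move_arm", "arguments": {
  "commands": [
    [[0.31, 0.138, -0.087], [0, 0, 0], -0.3],
    [[0.31, 0.138, -0.087], [0, 0, 0], -0.3],
    [[0.31, 0.138, -0.087], [0, 0, 0], -0.3],
    [[0.31, 0.138, -0.087], [0, 0, 0], -0.3],
    [[0.31, 0.138, -0.087], [0, 0, 0], -0.3]
  ]
}}

```text
clock: 21.7
tcp_pos: [0.4853, 0.3058, 0.077]
orientation: [-0.122, -0.206, 0.97, -0.025]
wrist_force: [0.1, -0.7, 1.0]
finger_gap: 0.0298
```

```bash
python3 tr.py 17 95 26
python3 - <<'E'
from h import *
s=shot('scene','s14');t=shot('top','t14')
b=s['frame'][110:230,250:410][:,:,::-1]
cv2.imwrite('pics/c19.png',cv2.resize(b,(800,600),interpolation=cv2.INTER_CUBIC))
E
```

```text
tray xyz mm [ 6.2 95.2 24.2] gap 0.0298 F [ 0.1 -0.7  1. ] t 21.7
turn to tray frame [-0.009 -0.007 -0.   ]
shift units [ 0.25   0.107 -0.024]
```

View pics/c19.png

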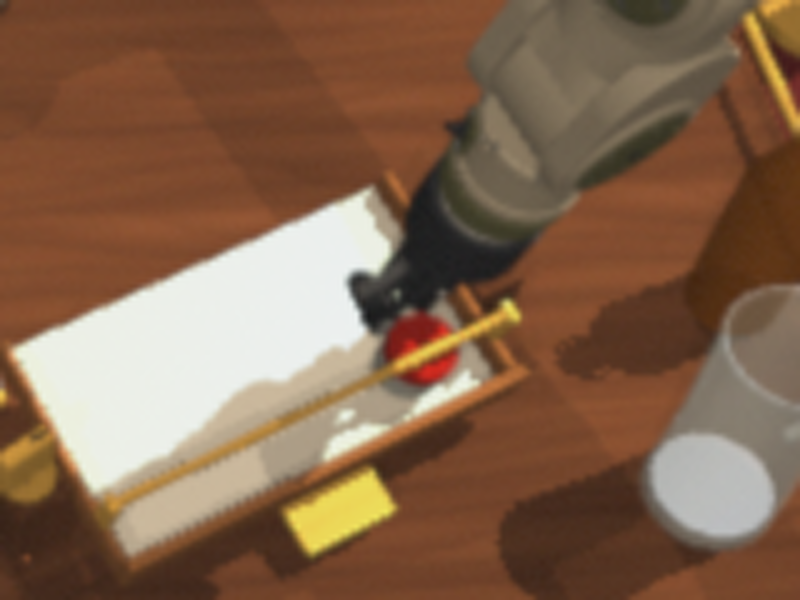

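Sliding well. I'll push on slowly to the stop.

>>> {"name": "move_arm", "arguments": {
  "commands": [
    [[0.09, 0.039, -0.024], [0, 0, 0], -0.3],
    [[0.09, 0.039, -0.024], [0, 0, 0], -0.3],
    [[0.09, 0.039, -0.024], [0, 0, 0], -0.3]
  ]
}}

```text
clock: 22.1
tcp_pos: [0.495, 0.3102, 0.0748]
orientation: [-0.122, -0.206, 0.97, -0.025]
wrist_force: [0.5, -0.5, -0.1]
finger_gap: 0.0297
```

>>> {"name": "move_arm", "arguments": {
  "commands": [
    [[0.045, 0.02, -0.012], [0, 0, 0], -0.3],
    [[0, 0, 0], [0, 0, 0], -0.3]
  ]
}}

```text
clock: 22.3
tcp_pos: [0.4962, 0.3107, 0.0744]
orientation: [-0.123, -0.206, 0.97, -0.025]
wrist_force: [-2.2, -0.4, 1.6]
finger_gap: 0.0295
```

```bash
python3 tr.py 17 95 26
```

```text
tray xyz mm [18.5 95.1 24.7] gap 0.0295 F [-2.2 -0.4  1.6] t 22.3
turn to tray frame [-0.005 -0.014 -0.001]
shift units [-0.024 -0.015  0.04 ]
```

>>> {"name": "move_arm", "arguments": {
  "commands": [
    [[0.045, 0.02, -0.012], [0, 0, 0], -0.3],
    [[0, 0, 0], [0, 0, 0], -0.3]
  ]
}}

```text
clock: 22.5
tcp_pos: [0.4965, 0.3109, 0.0742]
orientation: [-0.124, -0.206, 0.97, -0.026]
wrist_force: [-5.8, -2.0, 4.2]
finger_gap: 0.0297
```

>>> {"name": "move_arm", "arguments": {
  "commands": [
    [[0.045, 0.02, -0.012], [0, 0, 0], -0.3],
    [[0, 0, 0], [0, 0, 0], -0.3]
  ]
}}

```text
clock: 22.7
tcp_pos: [0.4967, 0.3109, 0.074]
orientation: [-0.126, -0.206, 0.97, -0.026]
wrist_force: [-9.7, -4.7, 8.5]
finger_gap: 0.0298
```

```bash
python3 tr.py 17 95 26;python3 - <<'E'
from h import *
s=shot('scene','s15');t=shot('top','t15')
b=s['frame'][110:230,250:410][:,:,::-1]
cv2.imwrite('pics/c20.png',cv2.resize(b,(800,600),interpolation=cv2.INTER_CUBIC))
E
```

```text
tray xyz mm [19.1 95.2 24.5] gap 0.0298 F [-9.7 -4.7  8.5] t 22.7
turn to tray frame [ 0.015 -0.055 -0.003]
shift units [-0.036 -0.02   0.049]
```

View pics/c20.png

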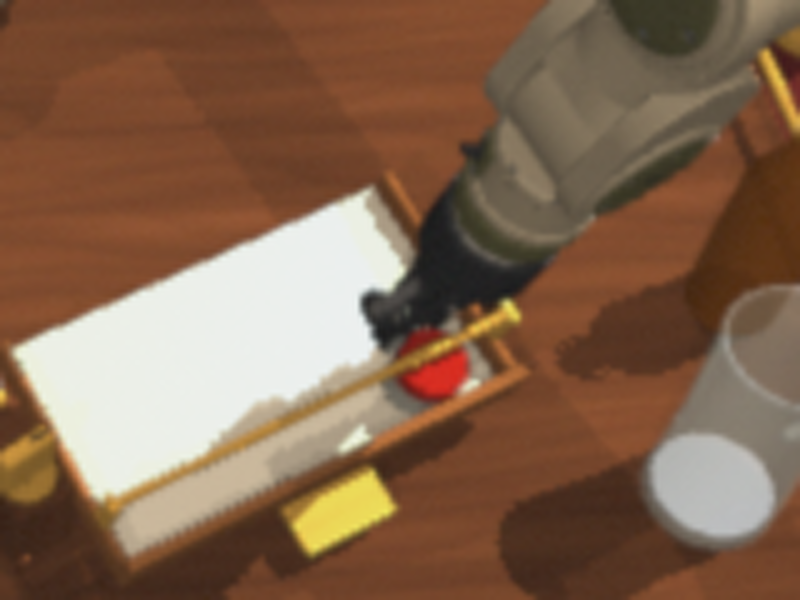

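>>> {"name": "move_arm", "arguments": {
  "commands": [
    [[-0.36, -0.16, 0.1], [0, 0, 0], -0.3],
    [[-0.36, -0.16, 0.1], [0, 0, 0], -0.3],
    [[0, 0, 0.95], [0, 0, 0], -0.3],
    [[0, 0, 0.95], [0, 0, 0], 0],
    [[0, 0, 0.95], [0, 0, 0], 0.65]
  ]
}}

```text
clock: 23.3
tcp_pos: [0.4716, 0.2998, 0.1967]
orientation: [-0.122, -0.206, 0.971, -0.025]
wrist_force: [1.5, 1.4, 0.0]
finger_gap: 0.0556
```

>>> {"name": "move_arm", "arguments": {
  "commands": [
    [[0.29, -0.97, 0], [0.18, -0.41, 0], 0.65],
    [[0.29, -0.97, 0], [0.18, -0.41, 0], 0.65],
    [[0.29, -0.97, 0], [0.18, -0.41, 0], 0.65],
    [[0.29, -0.97, 0], [0.18, -0.41, 0], 0.65],
    [[0.29, -0.97, 0], [0, 0, 0], 0.65]
  ]
}}

```text
clock: 23.8
tcp_pos: [0.5288, 0.1042, 0.1963]
orientation: [0.002, -0.208, 0.978, -0.0]
wrist_force: [1.0, -0.9, 0.8]
finger_gap: 0.0706
```

>>> {"name": "move_arm", "arguments": {
  "commands": [
    [[0.29, -0.97, 0], [0, 0, 0], 0.65],
    [[0.29, -0.97, 0], [0, 0, 0], 0.65],
    [[0.29, -0.97, 0], [0, 0, 0], 0.65],
    [[0.29, -0.97, 0], [0, 0, 0], 0.65],
    [[0.29, -0.97, 0], [0, 0, 0], 0.65]
  ]
}}

```text
clock: 24.3
tcp_pos: [0.5884, -0.0901, 0.1958]
orientation: [0.001, -0.208, 0.978, -0.0]
wrist_force: [0.6, -0.0, 0.2]
finger_gap: 0.0705
```

```bash
python3 st.py; python3 tins.py b
```

```text
{'tcp_pos': [0.5884, -0.0901, 0.1958], 'orientation': [0.0008, -0.208, 0.9781, -0.0003], 'wrist_force': [0.6414, -0.0278, 0.2127], 'ft_torque': [0.0864, -0.0095, 0.0372], 'joint_pos': [-0.2868, 0.3622, 0.0312, 1.2381, 0.0002, -0.7059]} 24.3 0.0705 yawx 204.01
red scene [14, 10, 80] [337.2 185.1] [0.5143 0.3401]
green top [10, 12, 70] [377.3 183.2] [ 0.574  -0.3198]
green scene [15, 13, 156] [143.2 216. ] [ 0.5833 -0.3101]
yellow top [15, 10, 92] [376.4 222.2] [ 0.4489 -0.3161]
yellow scene [19, 15, 117] [319.2 211.8] [0.6138 0.258 ]
blue scene [15, 15, 167] [196.  217.9] [ 0.6039 -0.1413]
```

View pics/sb.png

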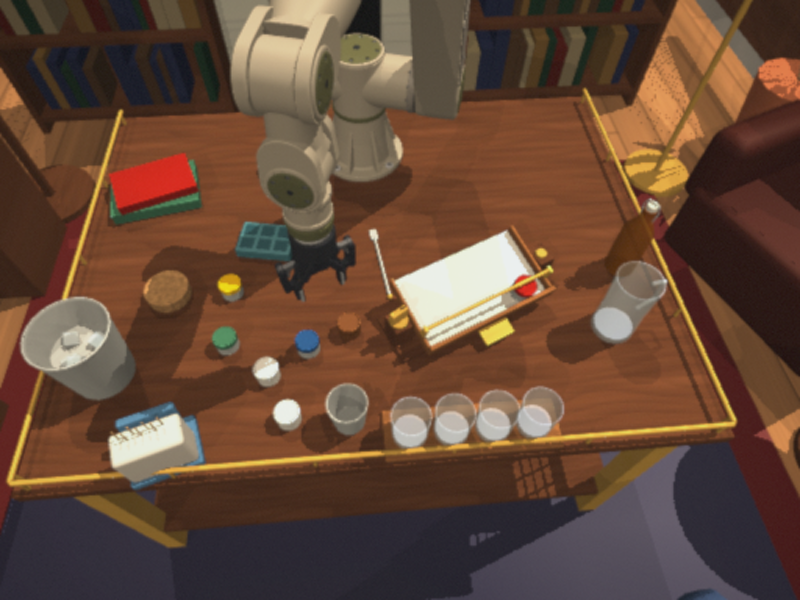

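>>> {"name": "move_arm", "arguments": {
  "commands": [
    [[0.25, -0.9, -0.2], [0, 0, 0], 0.6],
    [[0, -0.44, -0.6], [0, 0, 0], 0.6],
    [[0, 0, -0.9], [0, 0, 0], 0.6],
    [[0, 0, -0.9], [0, 0, 0], 0.6],
    [[0, 0, -0.9], [0, 0, 0], 0.6]
  ]
}}

```text
clock: 24.9
tcp_pos: [0.598, -0.1416, 0.0545]
orientation: [0.001, -0.208, 0.978, -0.0]
wrist_force: [0.3, -0.2, -0.7]
finger_gap: 0.0686
```

>>> {"name": "move_arm", "arguments": {
  "commands": [
    [[0, 0, -0.5], [0, 0, 0], 0.6],
    [[0, 0, -0.2], [0, 0, 0], 0.6],
    [[0, 0, 0], [0, 0, 0], 0.2],
    [[0, 0, 0], [0, 0, 0], -0.5],
    [[0, 0, 0], [0, 0, 0], -0.5]
  ]
}}

```text
clock: 25.4
tcp_pos: [0.5989, -0.1421, 0.029]
orientation: [0.001, -0.208, 0.978, -0.001]
wrist_force: [-0.2, 0.1, -0.7]
finger_gap: 0.0483
```

```bash
python3 st.py
```

```text
{'tcp_pos': [0.5989, -0.1421, 0.029], 'orientation': [0.0012, -0.2082, 0.9781, -0.0007], 'wrist_force': [-0.241, 0.0749, -0.7054], 'ft_torque': [0.0209, -0.0385, 0.0346], 'joint_pos': [-0.3634, 0.5149, -0.1635, 0.8895, 0.0001, -0.7829]} 25.4 0.0483 yawx 204.04
```

>>> {"name": "move_arm", "arguments": {
  "commands": [
    [[0, 0, 0.6], [0, 0, 0], -0.5],
    [[0, 0, 0.95], [0, 0, 0], -0.5],
    [[0, 0, 0.95], [0, 0, 0], -0.5],
    [[0, 0, 0.95], [0, 0, 0], -0.5],
    [[-0.25, 0.96, 0.85], [0, 0, 0], -0.5]
  ]
}}

```text
clock: 25.9
tcp_pos: [0.5902, -0.1084, 0.2013]
orientation: [0.002, -0.206, 0.979, -0.002]
wrist_force: [0.3, 0.2, -0.8]
finger_gap: 0.0485
```

>>> {"name": "move_arm", "arguments": {
  "commands": [
    [[-0.25, 0.96, 0], [0, 0, 0], -0.5],
    [[-0.25, 0.96, 0], [0, 0, 0], -0.5],
    [[-0.25, 0.96, 0], [0, 0, 0], -0.5],
    [[-0.25, 0.96, 0], [0, 0, 0], -0.5],
    [[-0.25, 0.96, 0], [0, 0, 0], -0.5]
  ]
}}

```text
clock: 26.4
tcp_pos: [0.538, 0.0884, 0.1994]
orientation: [0.001, -0.208, 0.978, -0.0]
wrist_force: [0.2, 1.1, -1.4]
finger_gap: 0.0487
```

>>> {"name": "move_arm", "arguments": {
  "commands": [
    [[-0.25, 0.96, 0], [-0.18, 0.41, 0], -0.5],
    [[-0.25, 0.96, 0], [-0.18, 0.41, 0], -0.5],
    [[-0.25, 0.96, 0], [-0.18, 0.41, 0], -0.5],
    [[-0.25, 0.96, 0], [-0.18, 0.41, 0], -0.5],
    [[0, 0, 0], [0, 0, 0], -0.5]
  ]
}}

```text
clock: 26.9
tcp_pos: [0.4975, 0.2452, 0.197]
orientation: [-0.123, -0.209, 0.97, -0.025]
wrist_force: [0.2, -0.9, -1.2]
finger_gap: 0.0486
```

```bash
python3 tr.py -10 32 30
```

```text
tray xyz mm [-36.5  34.8 137.2] gap 0.0486 F [ 0.2 -0.9 -1.2] t 26.9
turn to tray frame [-0.016 -0.02  -0.043]
shift units [ 0.01  -0.073 -2.76 ]
```

>>> {"name": "move_arm", "arguments": {
  "commands": [
    [[0.01, -0.07, -0.9], [0, 0, 0], -0.5],
    [[0, 0, -0.9], [0, 0, 0], -0.5],
    [[0, 0, -0.6], [0, 0, 0], -0.5],
    [[0, 0, -0.38], [0, 0, 0], -0.5],
    [[0, 0, 0], [0, 0, 0], -0.5]
  ]
}}

```text
clock: 27.4
tcp_pos: [0.498, 0.2369, 0.0859]
orientation: [-0.123, -0.206, 0.97, -0.025]
wrist_force: [0.8, 0.1, -0.7]
finger_gap: 0.0483
```

>>> {"name": "move_arm", "arguments": {
  "commands": [
    [[0, 0, -0.05], [0, 0, 0], -0.5],
    [[0, 0, 0], [0, 0, 0], -0.5]
  ]
}}

```text
clock: 27.6
tcp_pos: [0.4993, 0.2377, 0.0859]
orientation: [-0.121, -0.206, 0.971, -0.025]
wrist_force: [0.1, -0.0, -0.8]
finger_gap: 0.0483
```

```bash
python3 tr.py -10 32 27
```

```text
tray xyz mm [-10.4  27.2  29.2] gap 0.0483 F [ 0.1 -0.  -0.8] t 27.6
turn to tray frame [-0.014  0.011  0.001]
shift units [-0.052  0.109 -0.056]
```

>>> {"name": "move_arm", "arguments": {
  "commands": [
    [[-0.05, 0.11, -0.05], [0, 0, 0], -0.5],
    [[0, 0, 0], [0, 0, 0], -0.5]
  ]
}}

```text
clock: 27.8
tcp_pos: [0.4971, 0.2428, 0.0835]
orientation: [-0.121, -0.207, 0.971, -0.025]
wrist_force: [-0.1, 0.5, 1.1]
finger_gap: 0.0486
```

>>> {"name": "move_arm", "arguments": {
  "commands": [
    [[0, 0, -0.05], [0, 0, 0], -0.5],
    [[0, 0, 0], [0, 0, 0], -0.5]
  ]
}}

```text
clock: 28.0
tcp_pos: [0.4972, 0.2429, 0.0833]
orientation: [-0.121, -0.207, 0.971, -0.025]
wrist_force: [-1.6, 0.9, 12.1]
finger_gap: 0.0484
```

```bash
python3 tr.py -10 32 27
```

```text
tray xyz mm [-9.6 32.8 26.8] gap 0.0484 F [-1.6  0.9 12.1] t 28.0
turn to tray frame [-0.02   0.016 -0.005]
shift units [ 0.    -0.022  0.008]
```

On the floor. Release, back off, close to 30 mm and push.

>>> {"name": "move_arm", "arguments": {
  "commands": [
    [[0, 0, 0], [0, 0, 0], 0.1],
    [[0, 0, 0.04], [0, 0, 0], 0.37],
    [[0, 0, 0], [0, 0, 0], 0.37],
    [[0, 0, 0], [0, 0, 0], 0.37]
  ]
}}

```text
clock: 28.4
tcp_pos: [0.4963, 0.2421, 0.0821]
orientation: [-0.122, -0.206, 0.97, -0.025]
wrist_force: [0.3, 0.8, -0.8]
finger_gap: 0.0585
```

>>> {"name": "move_arm", "arguments": {
  "commands": [
    [[-0.41, -0.18, 0.11], [0, 0, 0], 0.37],
    [[-0.41, -0.18, 0.11], [0, 0, 0], 0.37],
    [[-0.41, -0.18, 0.11], [0, 0, 0], 0.37],
    [[0, 0, 0], [0, 0, 0], -0.3],
    [[0, 0, 0], [0, 0, 0], -0.3]
  ]
}}

```text
clock: 28.9
tcp_pos: [0.4476, 0.2206, 0.0954]
orientation: [-0.122, -0.206, 0.971, -0.025]
wrist_force: [0.4, -0.3, -0.5]
finger_gap: 0.0306
```

```bash
python3 tr.py 16 32 25
python3 - <<'E'
from h import *
s=shot('scene','s16')
b=s['frame'][110:230,250:410][:,:,::-1]
cv2.imwrite('pics/c21.png',cv2.resize(b,(800,600),interpolation=cv2.INTER_CUBIC))
E
```

```text
tray xyz mm [-65.3  32.6  25. ] gap 0.0306 F [ 0.4 -0.3 -0.5] t 28.9
turn to tray frame [-0.011 -0.001 -0.   ]
shift units [ 1.806  0.787 -0.503]
```

View pics/c21.png

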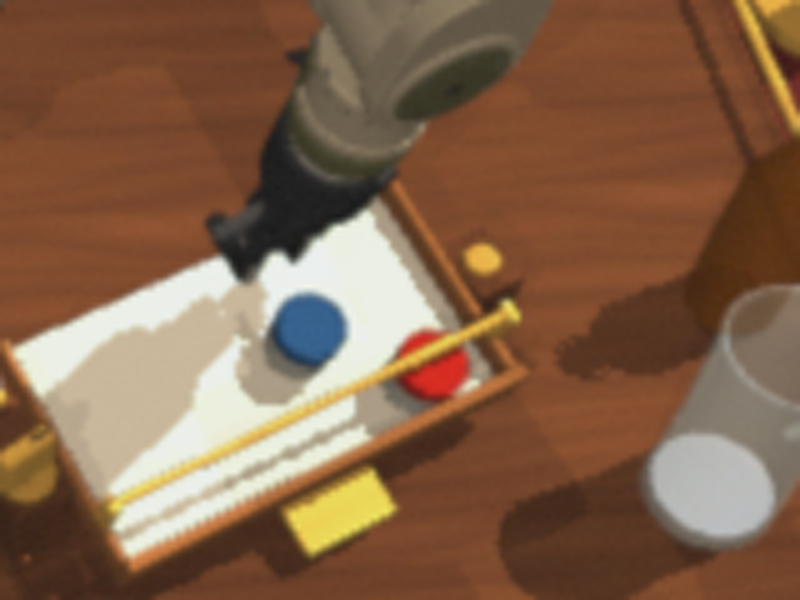

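>>> {"name": "move_arm", "arguments": {
  "commands": [
    [[0.31, 0.138, -0.087], [0, 0, 0], -0.3],
    [[0.31, 0.138, -0.087], [0, 0, 0], -0.3],
    [[0.31, 0.138, -0.087], [0, 0, 0], -0.3],
    [[0.31, 0.138, -0.087], [0, 0, 0], -0.3],
    [[0.31, 0.138, -0.087], [0, 0, 0], -0.3]
  ]
}}

```text
clock: 29.45
tcp_pos: [0.5103, 0.2485, 0.0774]
orientation: [-0.122, -0.206, 0.97, -0.025]
wrist_force: [-1.1, -0.6, 1.7]
finger_gap: 0.0299
```

>>> {"name": "move_arm", "arguments": {
  "commands": [
    [[0.09, 0.039, -0.024], [0, 0, 0], -0.3],
    [[0.09, 0.039, -0.024], [0, 0, 0], -0.3],
    [[0.09, 0.039, -0.024], [0, 0, 0], -0.3],
    [[0.045, 0.02, -0.012], [0, 0, 0], -0.3],
    [[0, 0, 0], [0, 0, 0], -0.3]
  ]
}}

```text
clock: 29.95
tcp_pos: [0.5216, 0.2535, 0.0746]
orientation: [-0.122, -0.206, 0.97, -0.025]
wrist_force: [0.6, 0.5, 0.5]
finger_gap: 0.0297
```

```bash
python3 tr.py 19 32 25
```

```text
tray xyz mm [18.3 32.6 25. ] gap 0.0297 F [0.6 0.5 0.5] t 29.95
turn to tray frame [-0.008 -0.009 -0.002]
shift units [ 0.021 -0.006 -0.003]
```

>>> {"name": "move_arm", "arguments": {
  "commands": [
    [[0.045, 0.02, -0.012], [0, 0, 0], -0.3],
    [[0, 0, 0], [0, 0, 0], -0.3]
  ]
}}

```text
clock: 30.15
tcp_pos: [0.522, 0.2537, 0.0745]
orientation: [-0.124, -0.206, 0.97, -0.026]
wrist_force: [-4.7, -1.3, 2.9]
finger_gap: 0.0294
```

```bash
python3 tr.py 19 32 25
```

```text
tray xyz mm [18.8 32.6 24.9] gap 0.0294 F [-4.7 -1.3  2.9] t 30.15
turn to tray frame [ 0.001 -0.027 -0.002]
shift units [ 0.011 -0.011  0.002]
```

>>> {"name": "move_arm", "arguments": {
  "commands": [
    [[0.045, 0.02, -0.012], [0, 0, 0], -0.3],
    [[0, 0, 0], [0, 0, 0], -0.3]
  ]
}}

```text
clock: 30.35
tcp_pos: [0.5222, 0.2538, 0.0743]
orientation: [-0.125, -0.206, 0.97, -0.026]
wrist_force: [-7.8, -4.0, 5.3]
finger_gap: 0.0305
```

>>> {"name": "move_arm", "arguments": {
  "commands": [
    [[-0.36, -0.16, 0.1], [0, 0, 0], -0.3],
    [[-0.36, -0.16, 0.1], [0, 0, 0], -0.3],
    [[0, 0, 0.95], [0, 0, 0], -0.3],
    [[0, 0, 0.95], [0, 0, 0], 0],
    [[0, 0, 0.95], [0, 0, 0], 0.65]
  ]
}}

```text
clock: 30.85
tcp_pos: [0.4965, 0.2423, 0.1973]
orientation: [-0.122, -0.206, 0.971, -0.025]
wrist_force: [1.0, -0.3, 0.6]
finger_gap: 0.056
```

>>> {"name": "move_arm", "arguments": {
  "commands": [
    [[0.14, -0.97, 0], [0.18, -0.41, 0], 0.65],
    [[0.14, -0.97, 0], [0.18, -0.41, 0], 0.65],
    [[0.14, -0.97, 0], [0.18, -0.41, 0], 0.65],
    [[0.14, -0.97, 0], [0.18, -0.41, 0], 0.65],
    [[0.14, -0.97, 0], [0, 0, 0], 0.65]
  ]
}}

```text
clock: 31.35
tcp_pos: [0.5235, 0.0469, 0.1968]
orientation: [0.002, -0.208, 0.978, -0.0]
wrist_force: [0.1, -0.0, -0.7]
finger_gap: 0.0707
```

>>> {"name": "move_arm", "arguments": {
  "commands": [
    [[0.14, -0.97, 0], [0, 0, 0], 0.65],
    [[0.14, -0.97, 0], [0, 0, 0], 0.65],
    [[0.14, -0.97, 0], [0, 0, 0], 0.65],
    [[0.14, -0.97, 0], [0, 0, 0], 0.65],
    [[0.14, -0.97, 0], [0, 0, 0], 0.65]
  ]
}}

```text
clock: 31.85
tcp_pos: [0.5529, -0.1474, 0.1963]
orientation: [0.001, -0.208, 0.978, -0.0]
wrist_force: [0.9, 1.0, -0.5]
finger_gap: 0.0705
```

```bash
python3 st.py; python3 tins.py c
```

```text
{'tcp_pos': [0.5529, -0.1474, 0.1963], 'orientation': [0.0007, -0.208, 0.9781, -0.0003], 'wrist_force': [0.8601, 1.0352, -0.4665], 'ft_torque': [0.0197, -0.036, 0.0059], 'joint_pos': [-0.4008, 0.3179, -0.0307, 1.2207, 0.0002, -0.82]} 31.85 0.0705 yawx 204.01
red top [13, 8, 62] [175.7 197.8] [0.5166 0.3258]
red scene [14, 10, 81] [337.2 185. ] [0.5142 0.3404]
green scene [15, 13, 154] [143.2 216. ] [ 0.5832 -0.31  ]
yellow scene [20, 15, 119] [318.8 211.9] [0.6142 0.2567]
blue scene [14, 11, 88] [321.8 192.6] [0.5405 0.2813]
```

View pics/tc.png

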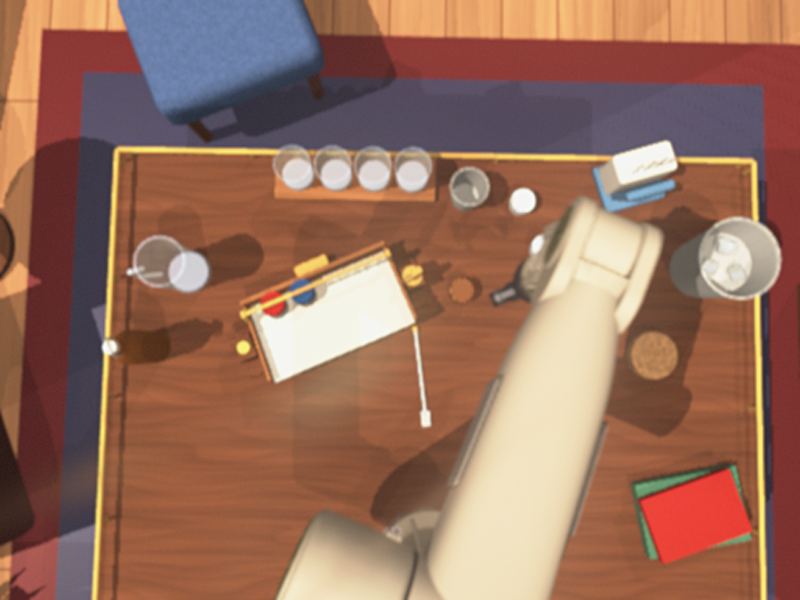

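>>> {"name": "move_arm", "arguments": {
  "commands": [
    [[0.12, -0.82, 0], [0, 0, 0], 0.65],
    [[0.12, -0.82, 0], [0, 0, 0], 0.65],
    [[0.12, -0.82, 0], [0, 0, 0], 0.65],
    [[0.12, -0.82, 0], [0, 0, 0], 0.65],
    [[0.12, -0.82, 0], [0, 0, 0], 0.65]
  ]
}}

```text
clock: 32.45
tcp_pos: [0.577, -0.3102, 0.1962]
orientation: [0.0, -0.208, 0.978, -0.0]
wrist_force: [0.8, 0.3, 0.5]
finger_gap: 0.0705
```

```bash
python3 st.py; python3 tins.py d
```

```text
{'tcp_pos': [0.577, -0.3102, 0.1962], 'orientation': [0.0004, -0.2084, 0.978, -0.0002], 'wrist_force': [0.7917, 0.2512, 0.5281], 'ft_torque': [0.0167, 0.0449, -0.038], 'joint_pos': [-0.6159, 0.4818, 0.2141, 1.3024, 0.0004, -1.0357]} 32.45 0.0705 yawx 204.05
red top [13, 8, 61] [175.8 197.8] [0.5166 0.3254]
red scene [14, 10, 81] [337.2 185. ] [0.5142 0.3404]
green top [11, 14, 95] [372.6 182.4] [ 0.5765 -0.3045]
green scene [15, 13, 154] [143.2 216. ] [ 0.5832 -0.31  ]
yellow scene [21, 16, 132] [318.8 212.3] [0.6155 0.2564]
blue scene [14, 11, 88] [321.8 192.6] [0.5405 0.2813]
```

View pics/sd.png

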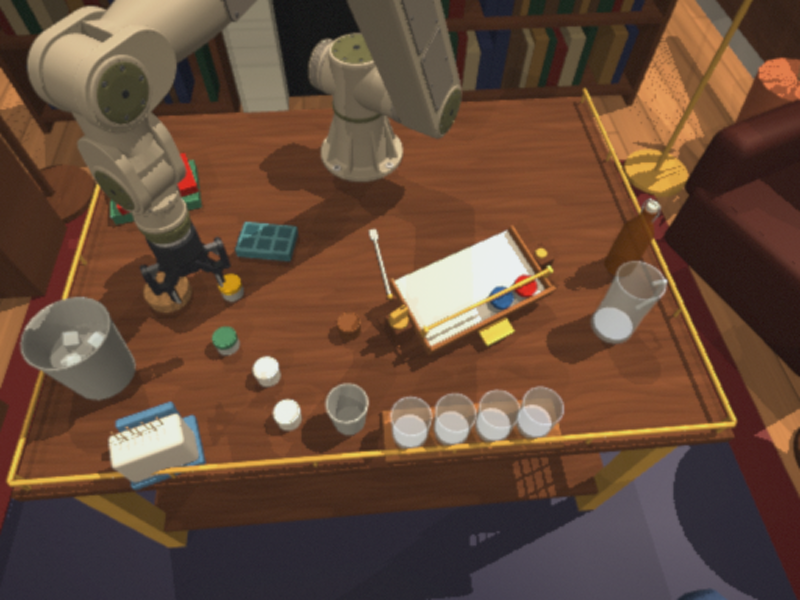

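>>> {"name": "move_arm", "arguments": {
  "commands": [
    [[0, -0.05, -0.8], [0, 0, 0], 0.6],
    [[0, 0, -0.9], [0, 0, 0], 0.6],
    [[0, 0, -0.9], [0, 0, 0], 0.6],
    [[0, 0, -0.9], [0, 0, 0], 0.6],
    [[0, 0, -0.5], [0, 0, 0], 0.6]
  ]
}}

```text
clock: 33.05
tcp_pos: [0.5751, -0.309, 0.0327]
orientation: [-0.001, -0.209, 0.978, 0.002]
wrist_force: [0.2, -0.2, 0.4]
finger_gap: 0.0684
```

>>> {"name": "move_arm", "arguments": {
  "commands": [
    [[0, 0, -0.2], [0, 0, 0], 0.6],
    [[0, 0, 0], [0, 0, 0], 0.2],
    [[0, 0, 0], [0, 0, 0], -0.5],
    [[0, 0, 0], [0, 0, 0], -0.5],
    [[0, 0, 0], [0, 0, 0], -0.5]
  ]
}}

```text
clock: 33.55
tcp_pos: [0.5774, -0.312, 0.0291]
orientation: [0.001, -0.208, 0.978, -0.001]
wrist_force: [0.9, -0.1, -1.6]
finger_gap: 0.0481
```

```bash
python3 st.py
```

```text
{'tcp_pos': [0.5774, -0.312, 0.0291], 'orientation': [0.0008, -0.2081, 0.9781, -0.0007], 'wrist_force': [0.8683, -0.0651, -1.5641], 'ft_torque': [0.0277, -0.0071, 0.0274], 'joint_pos': [-0.6177, 0.5844, -0.0413, 0.943, 0.0001, -1.037]} 33.55 0.0481 yawx 204.02
```

>>> {"name": "move_arm", "arguments": {
  "commands": [
    [[0, 0, 0.6], [0, 0, 0], -0.5],
    [[0, 0, 0.95], [0, 0, 0], -0.5],
    [[0, 0, 0.95], [0, 0, 0], -0.5],
    [[0, 0, 0.95], [0, 0, 0], -0.5],
    [[0, 0, 0.85], [0, 0, 0], -0.5]
  ]
}}

```text
clock: 34.05
tcp_pos: [0.5769, -0.3118, 0.2026]
orientation: [0.001, -0.208, 0.978, -0.001]
wrist_force: [-0.3, -0.4, -1.4]
finger_gap: 0.0481
```

>>> {"name": "move_arm", "arguments": {
  "commands": [
    [[-0.1, 0.96, 0], [0, 0, 0], -0.5],
    [[-0.1, 0.96, 0], [0, 0, 0], -0.5],
    [[-0.1, 0.96, 0], [0, 0, 0], -0.5],
    [[-0.1, 0.96, 0], [0, 0, 0], -0.5],
    [[-0.1, 0.96, 0], [0, 0, 0], -0.5]
  ]
}}

```text
clock: 34.55
tcp_pos: [0.5564, -0.1183, 0.2005]
orientation: [0.001, -0.208, 0.978, -0.0]
wrist_force: [1.6, 0.6, -1.7]
finger_gap: 0.048
```

>>> {"name": "move_arm", "arguments": {
  "commands": [
    [[-0.1, 0.96, 0], [0, 0, 0], -0.5],
    [[-0.1, 0.96, 0], [0, 0, 0], -0.5],
    [[-0.1, 0.96, 0], [0, 0, 0], -0.5],
    [[-0.1, 0.96, 0], [0, 0, 0], -0.5],
    [[-0.1, 0.96, 0], [0, 0, 0], -0.5]
  ]
}}

```text
clock: 35.05
tcp_pos: [0.5365, 0.0738, 0.2006]
orientation: [0.001, -0.208, 0.978, -0.0]
wrist_force: [0.7, -0.3, -0.8]
finger_gap: 0.0479
```

>>> {"name": "move_arm", "arguments": {
  "commands": [
    [[-0.1, 0.96, 0], [-0.18, 0.41, 0], -0.5],
    [[-0.1, 0.96, 0], [-0.18, 0.41, 0], -0.5],
    [[-0.1, 0.9, 0], [-0.18, 0.41, 0], -0.5],
    [[0, 0, 0], [-0.18, 0.41, 0], -0.5],
    [[0, 0, 0], [0, 0, 0], -0.5]
  ]
}}

```text
clock: 35.55
tcp_pos: [0.5253, 0.1867, 0.1985]
orientation: [-0.123, -0.208, 0.97, -0.025]
wrist_force: [0.5, -0.0, -1.7]
finger_gap: 0.0485
```

```bash
python3 tr.py -10 -32 30
```

```text
tray xyz mm [-35.4 -29.9 139.1] gap 0.0485 F [ 0.5 -0.  -1.7] t 35.55
turn to tray frame [-0.005 -0.018 -0.02 ]
shift units [-0.034 -0.073 -2.8  ]
```

>>> {"name": "move_arm", "arguments": {
  "commands": [
    [[0, 0, -0.9], [0, 0, 0], -0.5],
    [[0, 0, -0.9], [0, 0, 0], -0.5],
    [[0, 0, -0.6], [0, 0, 0], -0.5],
    [[0, 0, -0.35], [0, 0, 0], -0.5],
    [[0, 0, 0], [0, 0, 0], -0.5]
  ]
}}

```text
clock: 36.05
tcp_pos: [0.5236, 0.1842, 0.0887]
orientation: [-0.123, -0.206, 0.97, -0.025]
wrist_force: [-0.0, -0.3, -1.1]
finger_gap: 0.0483
```

```bash
python3 tr.py -10 -32 29
```

```text
tray xyz mm [-10.6 -31.5  32. ] gap 0.0483 F [-0.  -0.3 -1.1] t 36.05
turn to tray frame [-0.007 -0.019  0.007]
shift units [ 0.002 -0.013 -0.077]
```

>>> {"name": "move_arm", "arguments": {
  "commands": [
    [[0, 0, -0.07], [0, 0, 0], -0.5],
    [[0, 0, 0], [0, 0, 0], -0.5]
  ]
}}

```text
clock: 36.25
tcp_pos: [0.5257, 0.1852, 0.0883]
orientation: [-0.121, -0.206, 0.971, -0.025]
wrist_force: [-0.4, -0.4, -1.7]
finger_gap: 0.0483
```

>>> {"name": "move_arm", "arguments": {
  "commands": [
    [[0, 0, -0.05], [0, 0, 0], -0.5],
    [[0, 0, 0], [0, 0, 0], -0.5]
  ]
}}

```text
clock: 36.45
tcp_pos: [0.5252, 0.1853, 0.0856]
orientation: [-0.121, -0.206, 0.971, -0.025]
wrist_force: [0.1, 0.6, -1.4]
finger_gap: 0.0482
```

>>> {"name": "move_arm", "arguments": {
  "commands": [
    [[0, 0, -0.04], [0, 0, 0], -0.5],
    [[0, 0, 0], [0, 0, 0], -0.5]
  ]
}}

```text
clock: 36.65
tcp_pos: [0.5253, 0.1854, 0.0842]
orientation: [-0.121, -0.207, 0.971, -0.025]
wrist_force: [0.5, 0.1, 3.9]
finger_gap: 0.0483
```

```bash
python3 tr.py -10 -32 27
```

```text
tray xyz mm [ -7.6 -31.1  28.2] gap 0.0483 F [0.5 0.1 3.9] t 36.65
turn to tray frame [-0.012  0.007 -0.002]
shift units [-0.05  -0.046 -0.014]
```

Contact. Now the same routine: release, back off, cradle and push.

>>> {"name": "move_arm", "arguments": {
  "commands": [
    [[0, 0, -0.02], [0, 0, 0], -0.5],
    [[0, 0, 0], [0, 0, 0], 0.1],
    [[0, 0, 0], [0, 0, 0], 0.37],
    [[0, 0, 0], [0, 0, 0], 0.37],
    [[0, 0, 0], [0, 0, 0], 0.37]
  ]
}}

```text
clock: 37.15
tcp_pos: [0.5245, 0.1852, 0.0822]
orientation: [-0.122, -0.206, 0.97, -0.025]
wrist_force: [0.2, -0.8, -0.3]
finger_gap: 0.0584
```

>>> {"name": "move_arm", "arguments": {
  "commands": [
    [[-0.41, -0.18, 0.11], [0, 0, 0], 0.37],
    [[-0.41, -0.18, 0.11], [0, 0, 0], 0.37],
    [[-0.41, -0.18, 0.11], [0, 0, 0], 0.37],
    [[0, 0, 0], [0, 0, 0], -0.3],
    [[0, 0, 0], [0, 0, 0], -0.3]
  ]
}}

```text
clock: 37.65
tcp_pos: [0.4758, 0.1636, 0.0958]
orientation: [-0.122, -0.206, 0.971, -0.025]
wrist_force: [0.0, 0.2, -0.0]
finger_gap: 0.031
```

```bash
python3 tr.py 19 -32 25
python3 - <<'E'
from h import *
s=shot('scene','s17')
b=s['frame'][110:230,250:410][:,:,::-1]
cv2.imwrite('pics/c22.png',cv2.resize(b,(800,600),interpolation=cv2.INTER_CUBIC))
E
```

```text
tray xyz mm [-62.9 -30.9  26. ] gap 0.031 F [ 0.   0.2 -0. ] t 37.65
turn to tray frame [-0.011  0.    -0.   ]
shift units [ 1.817  0.778 -0.531]
```

View pics/c22.png

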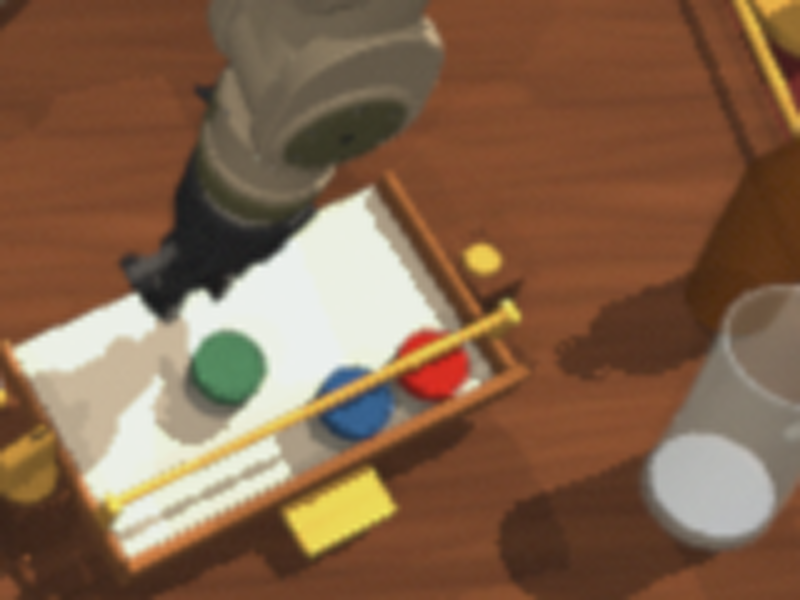

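>>> {"name": "move_arm", "arguments": {
  "commands": [
    [[0.31, 0.138, -0.09], [0, 0, 0], -0.3],
    [[0.31, 0.138, -0.09], [0, 0, 0], -0.3],
    [[0.31, 0.138, -0.09], [0, 0, 0], -0.3],
    [[0.31, 0.138, -0.09], [0, 0, 0], -0.3],
    [[0.31, 0.138, -0.09], [0, 0, 0], -0.3]
  ]
}}

```text
clock: 38.2
tcp_pos: [0.5384, 0.1916, 0.0772]
orientation: [-0.122, -0.207, 0.97, -0.025]
wrist_force: [-1.2, -1.3, 2.4]
finger_gap: 0.0302
```

>>> {"name": "move_arm", "arguments": {
  "commands": [
    [[0.09, 0.039, -0.024], [0, 0, 0], -0.3],
    [[0.09, 0.039, -0.024], [0, 0, 0], -0.3],
    [[0.05, 0.02, -0.012], [0, 0, 0], -0.3],
    [[0.045, 0.02, -0.012], [0, 0, 0], -0.3],
    [[0, 0, 0], [0, 0, 0], -0.3]
  ]
}}

```text
clock: 38.7
tcp_pos: [0.5478, 0.1957, 0.0748]
orientation: [-0.123, -0.206, 0.97, -0.025]
wrist_force: [-1.6, -0.9, -1.5]
finger_gap: 0.0304
```

```bash
python3 tr.py 19 -32 25
```

```text
tray xyz mm [ 18.7 -30.9  25.2] gap 0.0304 F [-1.6 -0.9 -1.5] t 38.7
turn to tray frame [-0.006 -0.014 -0.001]
shift units [ 0.017 -0.022 -0.007]
```

>>> {"name": "move_arm", "arguments": {
  "commands": [
    [[0.045, 0.02, -0.012], [0, 0, 0], -0.3],
    [[0, 0, 0], [0, 0, 0], -0.3]
  ]
}}

```text
clock: 38.9
tcp_pos: [0.5481, 0.1958, 0.0746]
orientation: [-0.124, -0.206, 0.97, -0.026]
wrist_force: [-5.0, -3.7, 3.5]
finger_gap: 0.03
```

```bash
python3 tr.py 19 -32 25
```

```text
tray xyz mm [ 19.1 -30.9  25.1] gap 0.03 F [-5.  -3.7  3.5] t 38.9
turn to tray frame [ 0.003 -0.034 -0.001]
shift units [ 0.009 -0.027 -0.001]
```

>>> {"name": "move_arm", "arguments": {
  "commands": [
    [[0.045, 0.02, -0.012], [0, 0, 0], -0.3],
    [[0, 0, 0], [0, 0, 0], -0.3]
  ]
}}

```text
clock: 39.1
tcp_pos: [0.5483, 0.196, 0.0744]
orientation: [-0.126, -0.206, 0.97, -0.026]
wrist_force: [-9.5, -5.3, 6.0]
finger_gap: 0.0299
```

>>> {"name": "move_arm", "arguments": {
  "commands": [
    [[-0.36, -0.16, 0.1], [0, 0, 0], -0.3],
    [[-0.36, -0.16, 0.1], [0, 0, 0], -0.3],
    [[0, 0, 0.95], [0, 0, 0], -0.3],
    [[0, 0, 0.95], [0, 0, 0], 0],
    [[0, 0, 0.95], [0, 0, 0], 0.65]
  ]
}}

```text
clock: 39.6
tcp_pos: [0.5232, 0.1846, 0.1975]
orientation: [-0.122, -0.206, 0.971, -0.025]
wrist_force: [0.5, -0.1, -0.1]
finger_gap: 0.0558
```

>>> {"name": "move_arm", "arguments": {
  "commands": [
    [[-0.15, -0.96, 0], [0.18, -0.41, 0], 0.65],
    [[-0.15, -0.96, 0], [0.18, -0.41, 0], 0.65],
    [[-0.15, -0.96, 0], [0.18, -0.41, 0], 0.65],
    [[-0.15, -0.96, 0], [0.18, -0.41, 0], 0.65],
    [[-0.15, -0.96, 0], [0, 0, 0], 0.65]
  ]
}}

```text
clock: 40.1
tcp_pos: [0.4919, -0.0087, 0.1969]
orientation: [0.002, -0.208, 0.978, -0.0]
wrist_force: [0.1, -0.1, 0.9]
finger_gap: 0.0703
```

>>> {"name": "move_arm", "arguments": {
  "commands": [
    [[-0.15, -0.96, 0], [0, 0, 0], 0.65],
    [[-0.15, -0.96, 0], [0, 0, 0], 0.65],
    [[-0.15, -0.96, 0], [0, 0, 0], 0.65],
    [[-0.15, -0.96, 0], [0, 0, 0], 0.65],
    [[-0.15, -0.96, 0], [0, 0, 0], 0.65]
  ]
}}

```text
clock: 40.6
tcp_pos: [0.4631, -0.201, 0.1966]
orientation: [0.001, -0.208, 0.978, -0.001]
wrist_force: [0.5, -0.7, -0.0]
finger_gap: 0.0706
```

```bash
python3 st.py; python3 tins.py e
```

```text
{'tcp_pos': [0.4631, -0.201, 0.1966], 'orientation': [0.0008, -0.208, 0.9781, -0.0006], 'wrist_force': [0.5273, -0.7486, -0.0317], 'ft_torque': [-0.0414, -0.0054, -0.0194], 'joint_pos': [-0.5688, 0.1895, -0.2, 1.1793, 0.0003, -0.9879]} 40.6 0.0706 yawx 204.01
red top [13, 8, 61] [175.8 197.8] [0.5166 0.3254]
red scene [14, 10, 79] [337.1 185.1] [0.5144 0.3398]
green scene [13, 11, 85] [305.7 200.5] [0.5673 0.2216]
yellow scene [14, 11, 105] [146.4 180.8] [ 0.444  -0.3113]
yellow scene [20, 15, 115] [319.1 211.8] [0.6138 0.2577]
blue scene [14, 11, 88] [321.8 192.6] [0.5405 0.2813]
```

View pics/se.png

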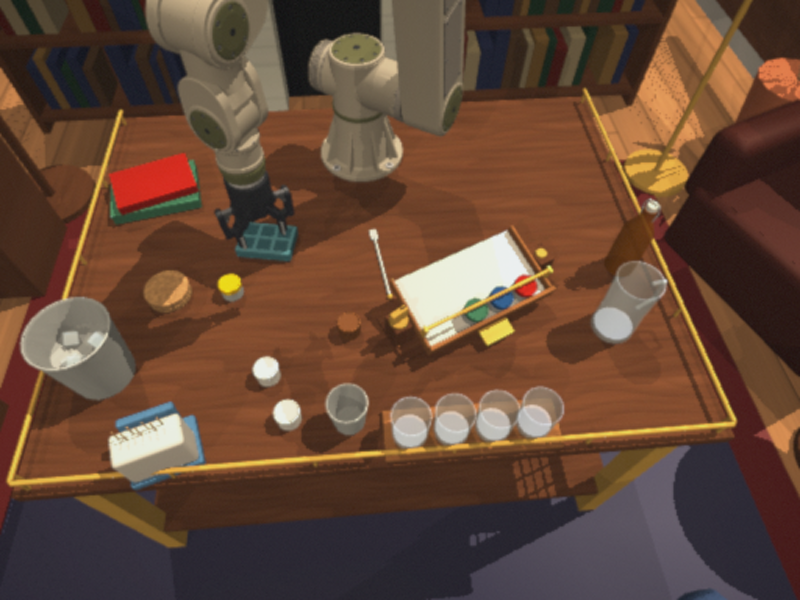

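>>> {"name": "move_arm", "arguments": {
  "commands": [
    [[-0.19, -0.94, 0], [0, 0, 0], 0.6],
    [[-0.19, -0.94, 0], [0, 0, 0], 0.6],
    [[-0.19, -0.94, 0], [0, 0, 0], 0.6],
    [[0, 0, -0.5], [0, 0, 0], 0.6],
    [[0, 0, -0.9], [0, 0, 0], 0.6]
  ]
}}

```text
clock: 41.2
tcp_pos: [0.4423, -0.3146, 0.1421]
orientation: [0.002, -0.207, 0.978, -0.003]
wrist_force: [-0.3, -0.4, -0.5]
finger_gap: 0.0683
```

```bash
python3 st.py; python3 tins.py f|grep yell
python3 - <<'E'
from h import *
s=ld('sf')
b=s['frame'][130:220,90:210][:,:,::-1]
cv2.imwrite('pics/c23.png',cv2.resize(b,(800,600),interpolation=cv2.INTER_CUBIC))
E
```

```text
{'tcp_pos': [0.4423, -0.3146, 0.1421], 'orientation': [0.0022, -0.2072, 0.9783, -0.0028], 'wrist_force': [-0.3254, -0.4335, -0.4836], 'ft_torque': [-0.0996, -0.0357, -0.0156], 'joint_pos': [-0.7664, 0.288, -0.2094, 1.0663, 0.0005, -1.1838]} 41.2 0.0683 yawx 203.92
yellow top [14, 11, 104] [374.5 222.6] [ 0.4474 -0.3103]
yellow scene [13, 10, 88] [147.  181.4] [ 0.4466 -0.3089]
yellow scene [21, 15, 130] [318.8 212.4] [0.6159 0.2563]
```

View pics/c23.png

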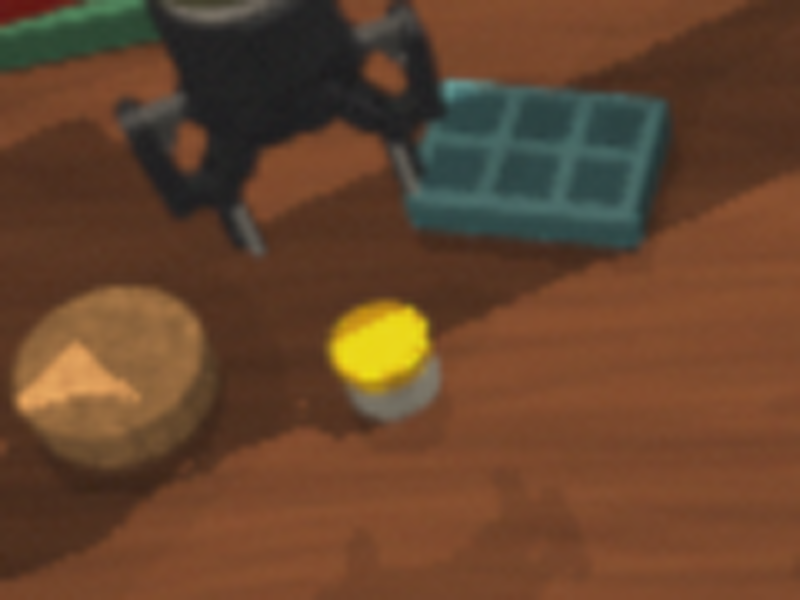

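>>> {"name": "move_arm", "arguments": {
  "commands": [
    [[0, 0, -0.8], [0, 0, 0], 0.6],
    [[0, 0, -0.8], [0, 0, 0], 0.6],
    [[0, 0, -0.7], [0, 0, 0], 0.6],
    [[0, 0, -0.4], [0, 0, 0], 0.6],
    [[0, 0, 0], [0, 0, 0], 0.6]
  ]
}}

```text
clock: 41.8
tcp_pos: [0.4399, -0.3104, 0.031]
orientation: [-0.001, -0.209, 0.978, 0.001]
wrist_force: [0.2, -0.0, 0.3]
finger_gap: 0.0681
```

```bash
python3 st.py
python3 - <<'E'
from h import *
s=shot('scene','s18')
b=s['frame'][130:220,90:210][:,:,::-1]
cv2.imwrite('pics/c24.png',cv2.resize(b,(800,600),interpolation=cv2.INTER_CUBIC))
E
```

```text
{'tcp_pos': [0.4399, -0.3104, 0.031], 'orientation': [-0.0008, -0.2086, 0.978, 0.0015], 'wrist_force': [0.223, -0.0075, 0.3108], 'ft_torque': [0.023, -0.0017, -0.0247], 'joint_pos': [-0.7639, 0.3906, -0.3636, 0.8201, 0.0003, -1.1841]} 41.8 0.0681 yawx 204.08
```

View pics/c24.png

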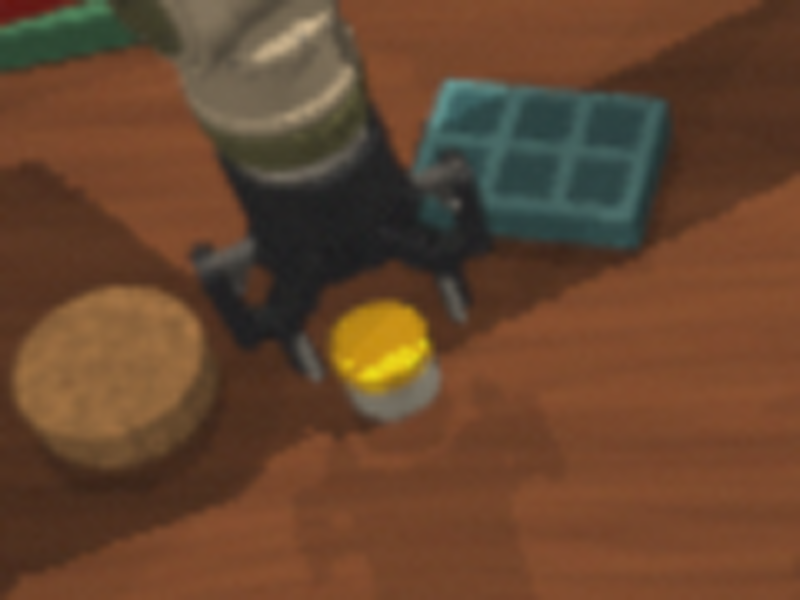

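>>> {"name": "move_arm", "arguments": {
  "commands": [
    [[0, -0.04, -0.05], [0, 0, 0], 0.4],
    [[0, 0, 0], [0, 0, 0], 0.1],
    [[0, 0, 0], [0, 0, 0], -0.5],
    [[0, 0, 0], [0, 0, 0], -0.5],
    [[0, 0, 0], [0, 0, 0], -0.5]
  ]
}}

```text
clock: 42.35
tcp_pos: [0.4417, -0.3146, 0.0319]
orientation: [0.001, -0.208, 0.978, -0.001]
wrist_force: [-0.2, 1.5, 5.7]
finger_gap: 0.0479
```

```bash
python3 st.py
```

```text
{'tcp_pos': [0.4417, -0.3146, 0.0319], 'orientation': [0.0011, -0.2082, 0.9781, -0.0013], 'wrist_force': [-0.1932, 1.4773, 5.6966], 'ft_torque': [0.242, 0.0425, 0.0192], 'joint_pos': [-0.7672, 0.391, -0.3603, 0.8162, 0.0004, -1.1866]} 42.35 0.0479 yawx 204.03
```

>>> {"name": "move_arm", "arguments": {
  "commands": [
    [[0, 0, 0.6], [0, 0, 0], -0.5],
    [[0, 0, 0.95], [0, 0, 0], -0.5],
    [[0, 0, 0.95], [0, 0, 0], -0.5],
    [[0, 0, 0.95], [0, 0, 0], -0.5],
    [[0, 0, 0.8], [0, 0, 0], -0.5]
  ]
}}

```text
clock: 42.85
tcp_pos: [0.4407, -0.3139, 0.2029]
orientation: [0.001, -0.208, 0.978, -0.001]
wrist_force: [0.7, -0.0, -0.9]
finger_gap: 0.0479
```

>>> {"name": "move_arm", "arguments": {
  "commands": [
    [[0.225, 0.92, 0], [0, 0, 0], -0.5],
    [[0.225, 0.92, 0], [0, 0, 0], -0.5],
    [[0.225, 0.92, 0], [0, 0, 0], -0.5],
    [[0.225, 0.92, 0], [0, 0, 0], -0.5],
    [[0.225, 0.92, 0], [0, 0, 0], -0.5]
  ]
}}

```text
clock: 43.35
tcp_pos: [0.4857, -0.1284, 0.2007]
orientation: [0.001, -0.208, 0.978, -0.0]
wrist_force: [0.7, -1.2, -1.4]
finger_gap: 0.0477
```

>>> {"name": "move_arm", "arguments": {
  "commands": [
    [[0.225, 0.92, 0], [0, 0, 0], -0.5],
    [[0.225, 0.92, 0], [0, 0, 0], -0.5],
    [[0.225, 0.92, 0], [0, 0, 0], -0.5],
    [[0.225, 0.92, 0], [0, 0, 0], -0.5],
    [[0.225, 0.92, 0], [0, 0, 0], -0.5]
  ]
}}

```text
clock: 43.85
tcp_pos: [0.5307, 0.0559, 0.2007]
orientation: [0.001, -0.208, 0.978, -0.0]
wrist_force: [1.1, -0.0, -1.3]
finger_gap: 0.0476
```

>>> {"name": "move_arm", "arguments": {
  "commands": [
    [[0.225, 0.92, 0], [-0.18, 0.41, 0], -0.5],
    [[0.225, 0.92, 0], [-0.18, 0.41, 0], -0.5],
    [[0, 0, 0], [-0.18, 0.41, 0], -0.5],
    [[0, 0, 0], [-0.18, 0.41, 0], -0.5],
    [[0, 0, 0], [0, 0, 0], -0.5]
  ]
}}

```text
clock: 44.35
tcp_pos: [0.5493, 0.1288, 0.1986]
orientation: [-0.123, -0.207, 0.97, -0.025]
wrist_force: [0.9, 0.2, -1.2]
finger_gap: 0.0483
```

```bash
python3 tr.py -10 -95 33; python3 tins.py g | grep yell
```

```text
tray xyz mm [-37.  -92.6 138.7] gap 0.0483 F [ 0.9  0.2 -1.2] t 44.35
turn to tray frame [-0.007 -0.022 -0.011]
shift units [ 0.024 -0.055 -2.728]
yellow scene [20, 15, 124] [318.7 212. ] [0.6142 0.2562]
```

>>> {"name": "move_arm", "arguments": {
  "commands": [
    [[0, 0, -0.9], [0, 0, 0], -0.5],
    [[0, -0.03, -0.9], [0, 0, 0], -0.5],
    [[0, 0, -0.5], [0, 0, 0], -0.5],
    [[0, 0, -0.3], [0, 0, 0], -0.5],
    [[0, 0, 0], [0, 0, 0], -0.5]
  ]
}}

```text
clock: 44.95
tcp_pos: [0.5474, 0.1261, 0.0953]
orientation: [-0.123, -0.206, 0.97, -0.025]
wrist_force: [0.1, 0.0, -0.8]
finger_gap: 0.0478
```

```bash
python3 tr.py -10 -95 31
python3 - <<'E'
from h import *
s=shot('scene','s19')
b=s['frame'][130:250,240:400][:,:,::-1]
cv2.imwrite('pics/c25.png',cv2.resize(b,(800,600),interpolation=cv2.INTER_CUBIC))
E
```

```text
tray xyz mm [-14.2 -94.3  38. ] gap 0.0478 F [ 0.1  0.  -0.8] t 44.95
turn to tray frame [-0.01  -0.013  0.005]
shift units [ 0.06   0.007 -0.196]
```

View pics/c25.png

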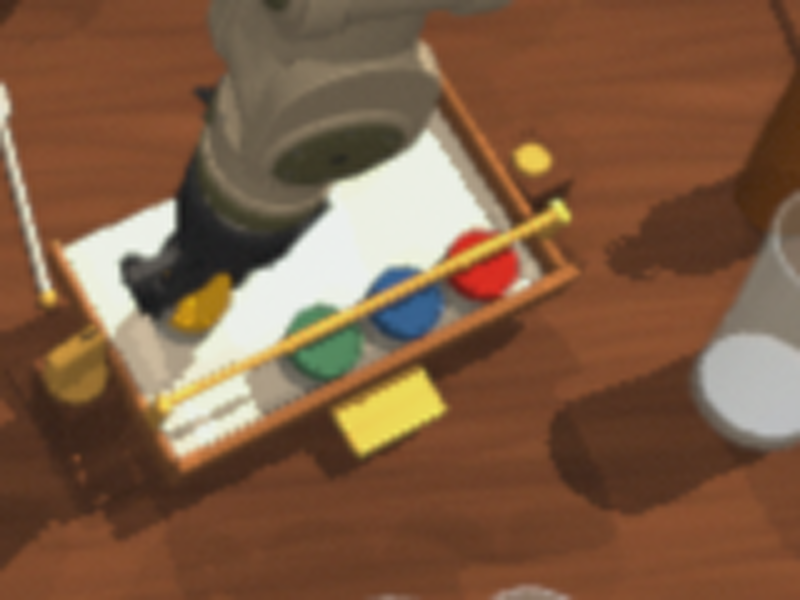

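Yellow is held and hovering over its slot. I'll lower it to contact.

>>> {"name": "move_arm", "arguments": {
  "commands": [
    [[0.03, 0, -0.12], [0, 0, 0], -0.5],
    [[0, 0, -0.06], [0, 0, 0], -0.5],
    [[0, 0, 0], [0, 0, 0], -0.5]
  ]
}}

```text
clock: 45.3
tcp_pos: [0.5501, 0.1267, 0.0891]
orientation: [-0.122, -0.206, 0.971, -0.025]
wrist_force: [-0.6, 0.6, -0.3]
finger_gap: 0.0478
```

>>> {"name": "move_arm", "arguments": {
  "commands": [
    [[0, 0, -0.04], [0, 0, 0], -0.5],
    [[0, 0, 0], [0, 0, 0], -0.5]
  ]
}}

```text
clock: 45.5
tcp_pos: [0.5503, 0.1269, 0.0882]
orientation: [-0.121, -0.207, 0.971, -0.025]
wrist_force: [-0.2, 1.2, 4.9]
finger_gap: 0.048
```

>>> {"name": "move_arm", "arguments": {
  "commands": [
    [[0, 0, -0.04], [0, 0, 0], -0.5],
    [[0, 0, 0], [0, 0, 0], -0.5]
  ]
}}

```text
clock: 45.7
tcp_pos: [0.5503, 0.1269, 0.0881]
orientation: [-0.121, -0.207, 0.971, -0.025]
wrist_force: [-2.0, 1.8, 12.3]
finger_gap: 0.0477
```

```bash
python3 tr.py -10 -95 30
```

```text
tray xyz mm [ -9.5 -94.7  31.7] gap 0.0477 F [-2.   1.8 12.3] t 45.7
turn to tray frame [-0.011  0.014 -0.004]
shift units [-0.019 -0.015 -0.039]
```

>>> {"name": "move_arm", "arguments": {
  "commands": [
    [[0, 0, 0.03], [0, 0, 0], 0.1],
    [[0, 0, 0], [0, 0, 0], 0.37],
    [[0, 0, 0], [0, 0, 0], 0.37],
    [[0, 0, 0], [0, 0, 0], 0.37]
  ]
}}

```text
clock: 46.1
tcp_pos: [0.5495, 0.1267, 0.0863]
orientation: [-0.122, -0.206, 0.97, -0.025]
wrist_force: [1.1, -0.3, 0.5]
finger_gap: 0.0583
```

>>> {"name": "move_arm", "arguments": {
  "commands": [
    [[-0.41, -0.18, 0.11], [0, 0, 0], 0.37],
    [[-0.41, -0.18, 0.11], [0, 0, 0], 0.37],
    [[-0.41, -0.18, 0.11], [0, 0, 0], 0.37],
    [[-0.02, -0.01, -0.12], [0, 0, 0], -0.3],
    [[0, 0, 0], [0, 0, 0], -0.3]
  ]
}}

```text
clock: 46.6
tcp_pos: [0.4995, 0.1047, 0.0945]
orientation: [-0.122, -0.206, 0.97, -0.025]
wrist_force: [-0.9, -0.5, -0.1]
finger_gap: 0.0309
```

```bash
python3 tr.py 19 -95 25
python3 - <<'E'
from h import *
s=shot('scene','s20')
b=s['frame'][130:250,240:400][:,:,::-1]
cv2.imwrite('pics/c26.png',cv2.resize(b,(800,600),interpolation=cv2.INTER_CUBIC))
E
```

```text
tray xyz mm [-64.8 -94.4  24.2] gap 0.0309 F [-0.9 -0.5 -0.1] t 46.6
turn to tray frame [-0.01  -0.007  0.001]
shift units [ 1.864  0.814 -0.5  ]
```

View pics/c26.png

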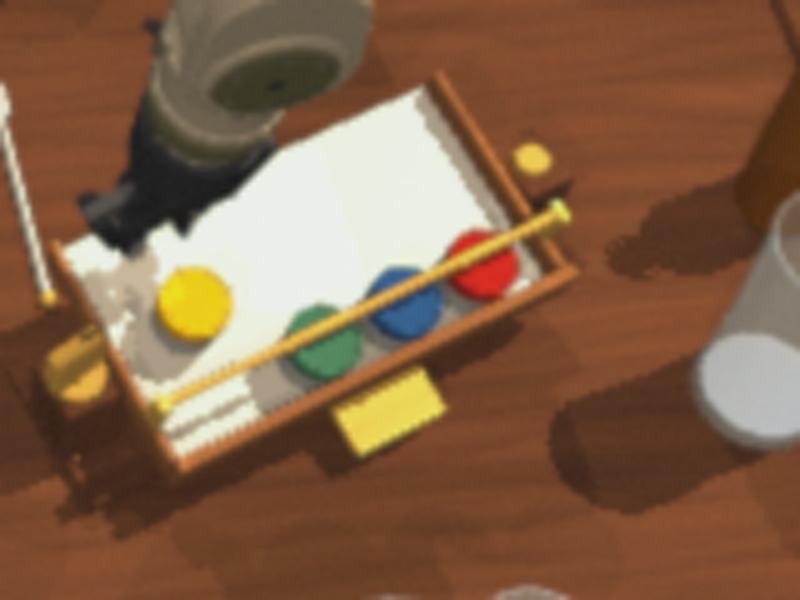

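>>> {"name": "move_arm", "arguments": {
  "commands": [
    [[0.31, 0.138, -0.084], [0, 0, 0], -0.3],
    [[0.31, 0.138, -0.084], [0, 0, 0], -0.3],
    [[0.31, 0.138, -0.084], [0, 0, 0], -0.3],
    [[0.31, 0.138, -0.084], [0, 0, 0], -0.3],
    [[0.31, 0.138, -0.084], [0, 0, 0], -0.3]
  ]
}}

```text
clock: 47.15
tcp_pos: [0.5627, 0.1328, 0.0775]
orientation: [-0.122, -0.207, 0.97, -0.025]
wrist_force: [-1.1, -0.2, 0.8]
finger_gap: 0.03
```

>>> {"name": "move_arm", "arguments": {
  "commands": [
    [[0.09, 0.039, -0.024], [0, 0, 0], -0.3],
    [[0.09, 0.039, -0.024], [0, 0, 0], -0.3],
    [[0.09, 0.039, -0.024], [0, 0, 0], -0.3],
    [[0.045, 0.02, -0.012], [0, 0, 0], -0.3],
    [[0, 0, 0], [0, 0, 0], -0.3]
  ]
}}

```text
clock: 47.65
tcp_pos: [0.5737, 0.1376, 0.0749]
orientation: [-0.123, -0.206, 0.97, -0.025]
wrist_force: [-1.8, -0.8, -0.6]
finger_gap: 0.0301
```

```bash
python3 tr.py 19 -95 25
```

```text
tray xyz mm [ 18.7 -94.5  25.3] gap 0.0301 F [-1.8 -0.8 -0.6] t 47.65
turn to tray frame [-0.007 -0.013 -0.001]
shift units [ 0.009 -0.009 -0.009]
```

>>> {"name": "move_arm", "arguments": {
  "commands": [
    [[0.045, 0.02, -0.012], [0, 0, 0], -0.3],
    [[0, 0, 0], [0, 0, 0], -0.3]
  ]
}}

```text
clock: 47.85
tcp_pos: [0.5741, 0.1378, 0.0747]
orientation: [-0.124, -0.206, 0.97, -0.026]
wrist_force: [-5.8, -3.8, 2.3]
finger_gap: 0.0303
```

```bash
python3 tr.py 19 -95 25
```

```text
tray xyz mm [ 19.2 -94.5  25.3] gap 0.0303 F [-5.8 -3.8  2.3] t 47.85
turn to tray frame [ 0.002 -0.032 -0.001]
shift units [ 0.    -0.015 -0.006]
```

Against the stop. One more small press, then I'll retreat clear of both views for the last checks.

>>> {"name": "move_arm", "arguments": {
  "commands": [
    [[0.045, 0.02, -0.012], [0, 0, 0], -0.3],
    [[0, 0, 0], [0, 0, 0], -0.3]
  ]
}}

```text
clock: 48.05
tcp_pos: [0.5743, 0.1379, 0.0746]
orientation: [-0.126, -0.206, 0.97, -0.026]
wrist_force: [-8.8, -4.9, 6.2]
finger_gap: 0.0303
```

>>> {"name": "move_arm", "arguments": {
  "commands": [
    [[-0.36, -0.16, 0.1], [0, 0, 0], -0.3],
    [[-0.36, -0.16, 0.1], [0, 0, 0], -0.3],
    [[0, 0, 0.95], [0, 0, 0], -0.3],
    [[0, 0, 0.95], [0, 0, 0], -0.3],
    [[0, 0, 0.95], [0, 0, 0], -0.3]
  ]
}}

```text
clock: 48.55
tcp_pos: [0.5489, 0.1265, 0.1975]
orientation: [-0.122, -0.206, 0.971, -0.025]
wrist_force: [0.2, -0.2, 0.2]
finger_gap: 0.03
```

>>> {"name": "move_arm", "arguments": {
  "commands": [
    [[-0.25, -0.95, 0.2], [0.18, -0.41, 0], -0.3],
    [[-0.25, -0.95, 0.2], [0.18, -0.41, 0], -0.3],
    [[-0.25, -0.95, 0], [0.18, -0.41, 0], -0.3],
    [[-0.25, -0.95, 0], [0.18, -0.41, 0], -0.3],
    [[-0.25, -0.95, 0], [0, 0, 0], -0.3]
  ]
}}

```text
clock: 49.05
tcp_pos: [0.4977, -0.0648, 0.2132]
orientation: [0.002, -0.208, 0.978, -0.001]
wrist_force: [0.4, -0.5, -0.3]
finger_gap: 0.0301
```

>>> {"name": "move_arm", "arguments": {
  "commands": [
    [[-0.25, -0.95, 0], [0, 0, 0], -0.3],
    [[-0.25, -0.95, 0], [0, 0, 0], -0.3],
    [[-0.25, -0.95, 0], [0, 0, 0], -0.3],
    [[-0.25, -0.95, 0], [0, 0, 0], -0.3],
    [[0, 0, 0], [0, 0, 0], -0.3]
  ]
}}

```text
clock: 49.55
tcp_pos: [0.4585, -0.2197, 0.2124]
orientation: [0.001, -0.205, 0.979, -0.001]
wrist_force: [0.4, 0.1, 0.0]
finger_gap: 0.0299
```

```bash
python3 st.py; python3 tins.py h
python3 - <<'E'
from h import *
from tr import W,L
t=ld('th');s=ld('sh')
a=t['frame'][140:230,145:265][:,:,::-1];b=s['frame'][140:230,240:360][:,:,::-1]
cv2.imwrite('pics/c27.png',cv2.resize(np.hstack([a,b]),(800,300),interpolation=cv2.INTER_CUBIC))
cv2.imwrite('pics/c28.png',cv2.resize(b,(800,600),interpolation=cv2.INTER_CUBIC))
cv2.imwrite('pics/c29.png',cv2.resize(a,(800,600),interpolation=cv2.INTER_CUBIC))
for y in(95,32,-31,-95):
    p=W(.05,y/1e3,.038);print(y,'scene crop',((proj(s,p)-[240,140]+.5)*6.667).round(0),'top crop',((proj(t,p)-[145,140]+.5)*6.667).round(0))
E
```

```text
{'tcp_pos': [0.4585, -0.2197, 0.2124], 'orientation': [0.0006, -0.2053, 0.9787, -0.0013], 'wrist_force': [0.3939, 0.1052, 0.0263], 'ft_torque': [0.0655, -0.0144, -0.0775], 'joint_pos': [-0.6042, 0.1887, -0.1615, 1.218, -0.001, -1.0177]} 49.55 0.0299 yawx 203.69
red top [13, 8, 61] [175.8 197.8] [0.5166 0.3254]
red scene [14, 10, 81] [337.2 185. ] [0.5142 0.3404]
green scene [13, 11, 85] [305.7 200.5] [0.5673 0.2216]
yellow scene [21, 15, 122] [318.9 211.9] [0.6139 0.2569]
blue scene [14, 11, 88] [321.8 192.6] [0.5405 0.2813]
95 scene crop [643. 282.] top crop [195. 361.]
32 scene crop [538. 333.] top crop [320. 308.]
-31 scene crop [431. 385.] top crop [445. 255.]
-95 scene crop [319. 439.] top crop [572. 202.]
```

View pics/c28.png

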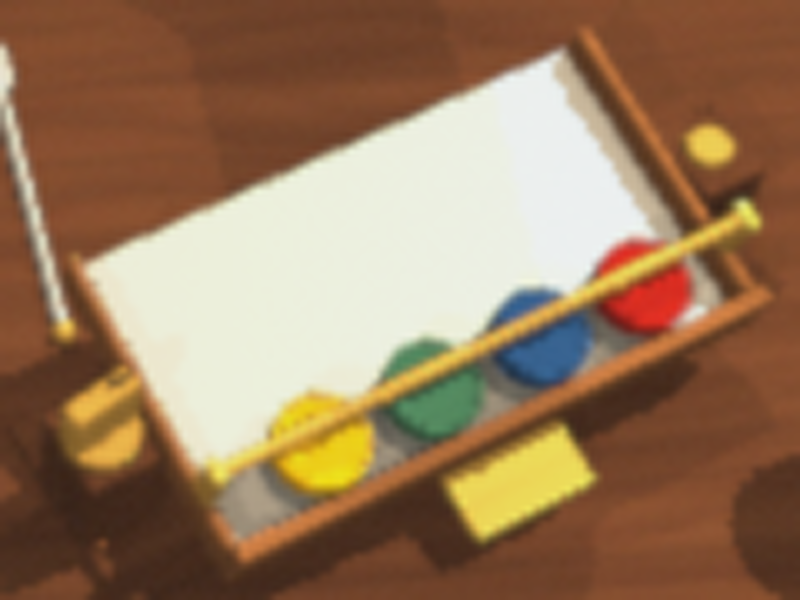

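View pics/c29.png

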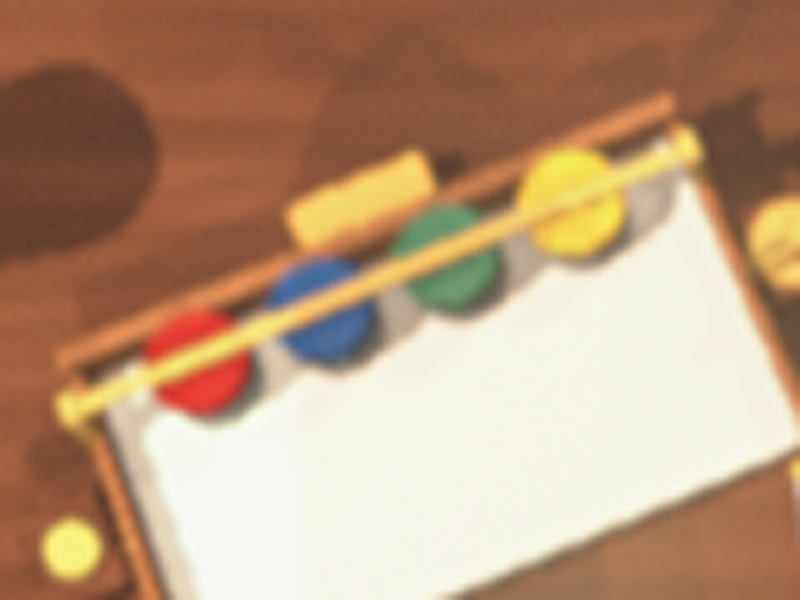

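View pics/sh.png

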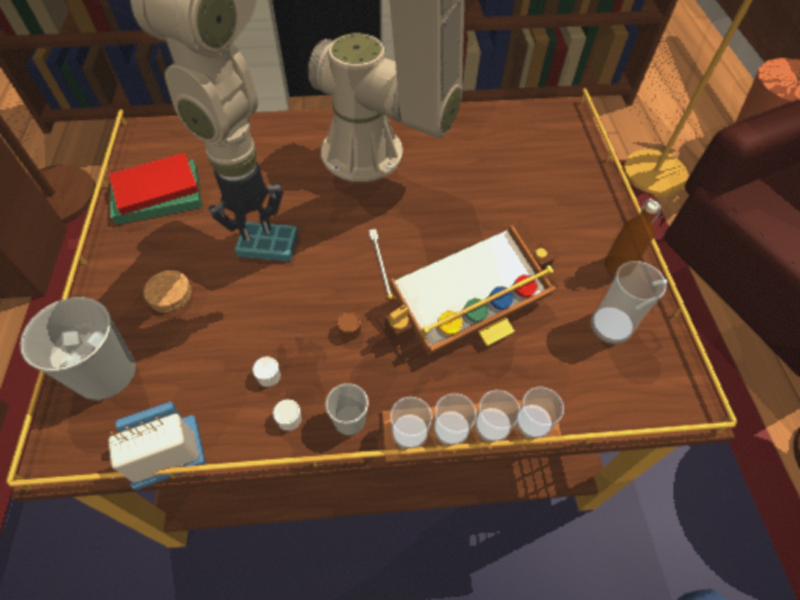

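The picture shows all four lids in a row under the rail against the stop, each within about 5 crop pixels of where a tin at x = 50 mm should appear. The knob bar is at its tight angle and everything else is where it was. Handing in.

```bash
python3 -c "
from workcell import job
print(job.hand_in())"
```

```text
the job is handed in; nothing more can be done
None
```

The garnish tray is tipped fully back and clamped tight. All four tins (red, blue, green, yellow) stand upright under the rail against the back stop. I handed the job in at about 50 s; it reports no verdict.

- **Knob and tray:** I loosened the knob to about 0.02 rad. I then pressed the tab until the force rose sharply to 19 N at the stop, and turned the knob tight until the stop resisted with about 0.57 N m.
- **Tins:** Each one was set down in front of the rail and pushed until it resisted at the stop. The pushing position was about 19 mm every time, which puts the tin centre at 50 mm.
- **Last checks:** In the last pictures every lid is within about 1 pixel of where a tin resting on the stop should appear. The tab matches the fully tipped position, and the knob bar is at its tight angle. The jug, cup, bottle, ice tray, coasters, spoon and look-alike tins look unmoved by eye.
- **Disagreements:**
  - The tab reached its stop with the gripper about 20 mm lower than I had worked out. The pictures and the force rise agreed it was at the stop.
  - The tray floor measured about 2 mm lower than my frame.
  - I saw no tin knocked aside during the run.

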